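# Washed parts baskets to the drying station

### The job

The ground parts have been washed. Hang every parts basket standing on the bench by its red handle on the yellow carrier, each across the two prongs of a hook of its own and let go; only when all of them hang, push the carrier along its rail to the drying station over the blower, past the click and fully home. The cleaner tank's lid must also be pressed shut until it latches, at any time; leave the other things on the bench where they are.

Things in the scene. Friction and masses are not known exactly. Their poses are not given: they have to be found in the camera images.
- basket_a: loose steel parts basket (may be absent), open box 70 x 90 x 50 mm (x, y, z), 0.25-0.5 kg, parts inside fixed. Rigid arch handle: uprights at y = +-45 mm, red level grip bar along y, 14 mm wide (x), 96 mm long, 10 mm high, its middle 120 mm above the underside; open below the bar (81 mm between uprights, 65 mm rim to bar). Origin: centre of underside, z up. Starts standing on the bench
- basket_b: loose steel parts basket (may be absent), open box 70 x 90 x 50 mm (x, y, z), 0.25-0.5 kg, parts inside fixed. Rigid arch handle: uprights at y = +-45 mm, red level grip bar along y, 14 mm wide (x), 96 mm long, 10 mm high, its middle 120 mm above the underside; open below the bar (81 mm between uprights, 65 mm rim to bar). Origin: centre of underside, z up. Starts standing on the bench
- basket_c: loose steel parts basket (may be absent), open box 70 x 90 x 50 mm (x, y, z), 0.25-0.5 kg, parts inside fixed. Rigid arch handle: uprights at y = +-45 mm, red level grip bar along y, 14 mm wide (x), 96 mm long, 10 mm high, its middle 120 mm above the underside; open below the bar (81 mm between uprights, 65 mm rim to bar). Origin: centre of underside, z up. Starts standing on the bench
- hook0 (a point): two level 8 mm steel prongs 48 mm apart (40 mm clear gap for fingers), pointing to the robot (point -x) from the yellow beam, ends bent up 18 mm. Site: midway between the prongs at their top surface, 54 mm from the beam, 48 mm before the bend; x to the beam, y in push direction, z up. When a basket hangs (bar across both), its origin is 115 mm below. Moves with carrier
- hook1 (a point): middle hook of the carrier, just like hook0, 120 mm from it in +y
- hook2 (a point): last hook (+y end), just like hook0, 240 mm from it in +y
- carrier (a joint): place of the yellow hook carrier on its rail, m: 0 to 0.03 at the start (loading end), growing towards the rail's +y (robot's left) end; 0.16 is the end stop = drying station. A spring detent resists (5 to 8 N in all) from 0.142 to 0.151, past it the carrier stays home at 0.158 to 0.16. Rail friction 2.5 N; it stays where it is left
- push_plate (a point): middle of the -y face of the orange upright plate at the carrier's -y end (hook0 end), pushed in the carrier's +y. Plate 60 mm wide (x), 6 mm thick (y), from 50 mm below to 35 mm above the point; axes as hook0. Its top stands about 40 mm above beam and rail, which run 40 to 90 mm behind it (+x), on 290 mm high blue posts. Hook0's middle is 73 mm further in +y
- tank: fixed grey bench-top cleaner tank, 150 (x) x 200 (y) x 130 mm high, z up; origin: centre of the underside. Its lid hinges along y on the far (+x) top edge, 75 mm from the origin and 131 mm up; a sprung brass catch sits on the middle of its front (-x) face
- lid (a joint): lid angle, rad: 0 shut and latched; 0.5 to 0.95 at the start. Stiff hinge: it stays where left. Pressing the edge down takes 1 to 4 N until the sprung catch resists from about 0.09 to 0.05 rad (roughly 5 to 12 N), then it goes to 0 and stays latched
- lid_edge (a point): point on the lid's outer (upper) face at its middle in y, 145 mm from the hinge, on the red stripe near the free edge (the lid reaches 23 mm further): press here; when shut, 139 mm above the bench. The lid is white, 170 x 206 x 8 mm
- earmuffs: bystander: red ear defenders standing on their cups, 150 mm tall
- spray_can: bystander: blue can, 66 mm diameter, 180 mm tall
- flap_disc: bystander: orange grinding disc lying flat, 100 mm diameter, 16 mm high
- wire_brush: bystander: brush lying flat
- spanner: bystander: steel spanner lying flat
- bracket: bystander: ground steel bracket with an eye, 160 mm long, 56 mm high at one end
- bolt_jar: bystander: amber jar, 70 mm diameter, 85 mm tall
There are look-alikes about, which are no part of the job. Leave any brown look-alike of the basket_c alone.

How it is judged (in metres and radians):
On the way, in this order (a step that is already met when the one before it is completed fails the run):
1. every basket present hangs by its handle on a hook, let go, with the carrier still at the loading end (((x of basket_a in the frame of hook0 between -0.045 and 0.048 m and y of basket_a in the frame of hook0 between -0.02 and 0.02 m and z of basket_a in the frame of hook0 between -0.128 and -0.103 m) or (x of basket_a in the frame of hook1 between -0.045 and 0.048 m and y of basket_a in the frame of hook1 between -0.02 and 0.02 m and z of basket_a in the frame of hook1 between -0.128 and -0.103 m) or (x of basket_a in the frame of hook2 between -0.045 and 0.048 m and y of basket_a in the frame of hook2 between -0.02 and 0.02 m and z of basket_a in the frame of hook2 between -0.128 and -0.103 m)) and angle between each of basket_a, basket_b, basket_c's own z axis and vertical below 0.3 rad and contact force between the fingers and basket_a below 0.5 N and linear speed of each of basket_a, basket_b, basket_c below 0.25 m/s and ((x of basket_b in the frame of hook0 between -0.045 and 0.048 m and y of basket_b in the frame of hook0 between -0.02 and 0.02 m and z of basket_b in the frame of hook0 between -0.128 and -0.103 m) or (x of basket_b in the frame of hook1 between -0.045 and 0.048 m and y of basket_b in the frame of hook1 between -0.02 and 0.02 m and z of basket_b in the frame of hook1 between -0.128 and -0.103 m) or (x of basket_b in the frame of hook2 between -0.045 and 0.048 m and y of basket_b in the frame of hook2 between -0.02 and 0.02 m and z of basket_b in the frame of hook2 between -0.128 and -0.103 m)) and contact force between the fingers and basket_b below 0.5 N and ((x of basket_c in the frame of hook0 between -0.045 and 0.048 m and y of basket_c in the frame of hook0 between -0.02 and 0.02 m and z of basket_c in the frame of hook0 between -0.128 and -0.103 m) or (x of basket_c in the frame of hook1 between -0.045 and 0.048 m and y of basket_c in the frame of hook1 between -0.02 and 0.02 m and z of basket_c in the frame of hook1 between -0.128 and -0.103 m) or (x of basket_c in the frame of hook2 between -0.045 and 0.048 m and y of basket_c in the frame of hook2 between -0.02 and 0.02 m and z of basket_c in the frame of hook2 between -0.128 and -0.103 m)) and contact force between the fingers and basket_c below 0.5 N and value of joint carrier below 0.08 m), for 0.2 s.
2. the carrier is pushed home past the detent at the drying station (value of joint carrier above 0.154 m), for 0.2 s.
At the end, for the whole second after the job is handed in: Every basket present hangs (below 0.25 m/s), let go and upright (0.3 rad), its bar across both prongs of one hook (within 45 mm of the hook's middle along the prongs, 20 mm sideways, 12 mm in height); the carrier is home past the detent (above 0.154 m); the lid is latched (below 0.03 rad) (((x of basket_a in the frame of hook0 between -0.045 and 0.048 m and y of basket_a in the frame of hook0 between -0.02 and 0.02 m and z of basket_a in the frame of hook0 between -0.128 and -0.103 m) or (x of basket_a in the frame of hook1 between -0.045 and 0.048 m and y of basket_a in the frame of hook1 between -0.02 and 0.02 m and z of basket_a in the frame of hook1 between -0.128 and -0.103 m) or (x of basket_a in the frame of hook2 between -0.045 and 0.048 m and y of basket_a in the frame of hook2 between -0.02 and 0.02 m and z of basket_a in the frame of hook2 between -0.128 and -0.103 m)) and angle between each of basket_a, basket_b, basket_c's own z axis and vertical below 0.3 rad and contact force between the fingers and basket_a below 0.5 N and linear speed of each of basket_a, basket_b, basket_c below 0.25 m/s and ((x of basket_b in the frame of hook0 between -0.045 and 0.048 m and y of basket_b in the frame of hook0 between -0.02 and 0.02 m and z of basket_b in the frame of hook0 between -0.128 and -0.103 m) or (x of basket_b in the frame of hook1 between -0.045 and 0.048 m and y of basket_b in the frame of hook1 between -0.02 and 0.02 m and z of basket_b in the frame of hook1 between -0.128 and -0.103 m) or (x of basket_b in the frame of hook2 between -0.045 and 0.048 m and y of basket_b in the frame of hook2 between -0.02 and 0.02 m and z of basket_b in the frame of hook2 between -0.128 and -0.103 m)) and contact force between the fingers and basket_b below 0.5 N and ((x of basket_c in the frame of hook0 between -0.045 and 0.048 m and y of basket_c in the frame of hook0 between -0.02 and 0.02 m and z of basket_c in the frame of hook0 between -0.128 and -0.103 m) or (x of basket_c in the frame of hook1 between -0.045 and 0.048 m and y of basket_c in the frame of hook1 between -0.02 and 0.02 m and z of basket_c in the frame of hook1 between -0.128 and -0.103 m) or (x of basket_c in the frame of hook2 between -0.045 and 0.048 m and y of basket_c in the frame of hook2 between -0.02 and 0.02 m and z of basket_c in the frame of hook2 between -0.128 and -0.103 m)) and contact force between the fingers and basket_c below 0.5 N and value of joint carrier between 0.154 and 0.17 m and value of joint lid below 0.03 rad); the robot touches nothing.
It fails at once if a bystander is moved more than 40 mm (distance of any of earmuffs, spray_can, flap_disc, wire_brush, spanner, bracket, bolt_jar from where it was at the start of the episode above 0.04 m).
Of basket_a, basket_b, basket_c only 2 to 3 are there at a start; the rules pass over those that are not, and their reading is None.
At some moment in a run one of basket_a, basket_b, basket_c may be knocked a few centimetres aside while the robot is not near it.
It also fails if it takes over 210 s, if anything falls off the work surface, if the arm or the gripper's body presses on something with over 40 N, if the wrist force passes 120 N, or if a joint passes its speed limit or range.

### The arm

A 6-joint arm with a two-finger parallel gripper is mounted at the origin on the work surface. World frame = base frame: x ahead of the robot, y to its left, z up, the work surface at z = 0. Lengths are in mm, angles in rad, forces in N, time in s.
With the tool pointing down it reaches from about 350 to 975 mm from the base axis. Payload 7.1 kg.
Tool frame: the origin (TCP) lies at the very end of the fingers, on their centre line; the grasp point (between the pads) lies 19 mm behind it; z points along the fingers, x is the direction in which the jaws open and shut, and the axes are right-handed (so a half turn about z gives the same grasp; the last joint's range is limited). The gripper opens to 88 mm and grips with 3 to 60 N. Pads are 20 mm wide; open, the fingers measure 115 mm over their backs; the gripper's body (75 mm by 178 mm) begins 61 mm behind the grasp point.
Start: joints at [-1.359, 0.423, 1.63, -0, 1.089, -0.019], TCP at [142.992, -608.406, 222.675] pointing down, gripper open.
Joint ranges: [-3, 3], [-0.9, 2.11], [0.09, 2.58], [-1.31, 4.45], [0.11, 2.69], [-2.54, 2.54]. Speed limits (rad/s): [2.39, 2.39, 3.01, 3.14, 3.14, 3.14].

### API

Orientations are given as a rotation vector (axis times angle).
In Python, from workcell import * gives the robot as it stands.
- The arm moves only by the tool arm_command, never from a script. Its argument "increments" is a list of rows, each a list of 2 entries, a list of its own where there are three numbers: the shift along the tool's x, y, z in cm, then the turn about the tool's z in degrees. In form: [[[dx, dy, dz], turn], ...]. A call has 1 to 20 rows; each row shifts and turns the pose as measured when the row begins, along the tool's axes as they then stand; what a row does not reach is not made up. A row lasts 1/10 s, in which the tool goes at most 50 mm and 8.59 degrees, less where a joint would pass 70% of its speed; a pose out of reach is approached as far as the arm can. A call is refused whole if a number of a shift passes 5 or a number of a turn 8.59, either way. A call with a gripper value outside its range is refused whole. "gripper" is the opening, from 0 (shut) to 1 (fully open), set as the call begins (left out, the last holds). The fingers move at their own pace and stop on an object; the grip force is fixed at half the most. Time passes only in rows, so rows that do not move let the fingers close. It gives the time, the measured TCP pose, the force and the opening at its end, in the units of the state.
- get_obs(): the state, without advancing time (a new reading comes with each control period).
- get_image(name): name is "side" or "top" or "wrist"; returns the picture (384x512x3 uint8, red, green, blue); there is no depth.
- camera_params(name): a dict with "K" (3x3 intrinsics, pixels), "k1" (the pictures are not rectified: a ray, as slopes to the right and down, at radius r is drawn at 1 + k1 r^2 times it, then the intrinsics apply), "rvec" (rotation vector, rad) and "tvec" (3), from world to camera coordinates, as OpenCV has them; the wrist camera has in their place "T_tool_cam" (4x4, takes a point from camera to tool coordinates, whose origin is the TCP and whose axes are the tool frame's). Camera axes: x right, y down, z forward; pixel columns grow to the right and rows downward; lengths in mm; the calibration is good to about 2 mm. A picture is of the moment at which its call begins: read the wrist's pose just before it. camera_params takes no time and is no camera call.
- close_job(): hands the job in, once; it reports no verdict.
The state is a dict: "t": time; "qpos": joint angles; "qvel": joint speeds; "joint_torque": joint torques, N m; "ee_pos": TCP position; "orientation": TCP orientation; "ft_force": force on the tool from outside, world axes, zero at the start; "moment": the same for the moment, N m; "width": finger opening in mm.
Only numpy, scipy, OpenCV 4.12 (cv2) and the standard library are available. Lean on these libraries where they do the work, as an engineer would, in place of code of your own. Each camera call takes 0.05 s, during which the arm holds its last target.

## Working session

There is one attempt and no reset: what is moved stays moved. The work goes in short steps, Python scripts to look and compute and a tool call to move; the robot and the scene stay as the last step left them, time stands still between calls to the robot, and variables do not carry over. Pictures are saved under pics/ and viewed, and the job is handed in when it is done.

Besides the shell and the picture viewer there is one more tool, called after "Request:" as name(argument=value, ...), one argument or row to a line, values as JSON. arm_command: Moves the arm, as the interface text tells. Its arguments: {"type":"object","properties":{"increments":{"type":"array","items":{"type":"array"}},"gripper":{"type":"number"}},"required":["increments"]}

```bash
mkdir -p pics; ls; python3 - <<'E'
from workcell import *
import cv2
print(get_obs())
for n in ["side","top","wrist"]:
    print(n,camera_params(n))
    cv2.imwrite(f"pics/{n}0.png",cv2.cvtColor(get_image(n),cv2.COLOR_RGB2BGR))
E
```

```text
pics
{'t': 0.0, 'qpos': array([-1.35902152e+00,  4.23853839e-01,  1.63067164e+00, -7.77271321e-06,
        1.08856272e+00, -1.89904763e-02]), 'qvel': array([-0.00152866, -0.00090909, -0.00095392,  0.00112238,  0.0002651 ,
        0.00023094]), 'joint_torque': array([ 1.22879988e-03, -5.44619501e+01, -2.73667020e+01,  6.44335337e-02,
        2.27390905e-02, -1.04633505e-04]), 'ee_pos': array([ 142.86722637, -607.89925122,  221.90077784]), 'orientation': array([-2.46168011e+00,  1.95033130e+00,  1.81962396e-03]), 'ft_force': array([0.61407252, 0.42681687, 0.11915937]), 'moment': array([ 0.0069142 ,  0.0276484 , -0.08494189]), 'width': 87.77376101084553}
side {'K': array([[462.54612711,   0.        , 254.40611396],
       [  0.        , 462.54612711, 191.56188716],
       [  0.        ,   0.        ,   1.        ]]), 'k1': 0.0041386521924264745, 'rvec': array([ 2.13399512, -0.41156203,  0.18727726]), 'tvec': array([-468.80854509,  253.43844698, 1638.89034643])}
top {'K': array([[366.35622068,   0.        , 249.42668026],
       [  0.        , 366.35622068, 189.24042612],
       [  0.        ,   0.        ,   1.        ]]), 'k1': -0.11967162741812595, 'rvec': array([ 2.19355361, -2.1934582 ,  0.04674446]), 'tvec': array([ -26.65706142,  505.10934362, 1459.04961932])}
wrist {'K': array([[338.6366289 ,   0.        , 257.20091861],
       [  0.        , 338.6366289 , 190.17313895],
       [  0.        ,   0.        ,   1.        ]]), 'k1': -0.06859755631867447, 'T_tool_cam': array([[ 9.99998961e-01, -1.43049817e-03, -1.76302077e-04,
         3.39532594e-01],
       [ 1.41956169e-03,  9.56331560e-01,  2.92280571e-01,
        -8.17028067e+01],
       [-2.49503581e-04, -2.92280518e-01,  9.56332597e-01,
        -1.62811950e+02],
       [ 0.00000000e+00,  0.00000000e+00,  0.00000000e+00,
         1.00000000e+00]])}
```

View pics/top0.png

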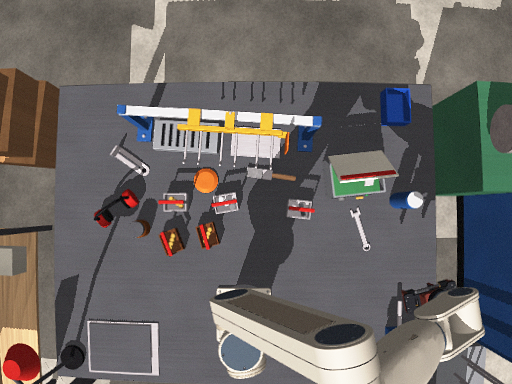

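View pics/side0.png

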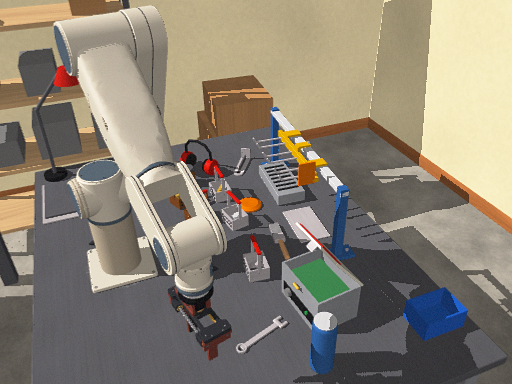

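View pics/wrist0.png

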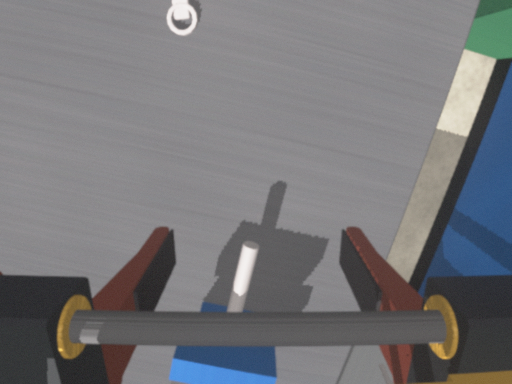

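The top view shows three steel baskets with red bars at about (173,202), (225,204) and (300,209). The brown look-alikes are at (172,241) and (208,235). The carrier is near (235,128), with the orange plate at (286,140), and the tank is near (362,180). Next I'll measure these.

```bash
cat > h.py <<'E'
import numpy as np, cv2
from scipy.spatial.transform import Rotation as R
from workcell import *
def cam(n,obs=None):
    p=camera_params(n);K=p["K"];k1=p["k1"]
    if n=="wrist":
        o=obs; T=np.eye(4);T[:3,:3]=R.from_rotvec(o["orientation"]).as_matrix();T[:3,3]=o["ee_pos"]
        W=T@p["T_tool_cam"]
        Rc=W[:3,:3].T; t=-Rc@W[:3,3]
    else:
        Rc=R.from_rotvec(p["rvec"]).as_matrix();t=p["tvec"]
    return K,k1,Rc,t
def proj(c,P):
    K,k1,Rc,t=c; q=np.atleast_2d(P)@Rc.T+t; s=q[:,:2]/q[:,2:]
    s=s*(1+k1*(s**2).sum(1,keepdims=True)); return s@K[:2,:2].T+K[:2,2]
def ray(c,uv):
    K,k1,Rc,t=c; d=(np.atleast_2d(uv)-K[:2,2])/np.array([K[0,0],K[1,1]])
    s=d.copy()
    for _ in range(20): s=d/(1+k1*(s**2).sum(1,keepdims=True))
    v=np.c_[s,np.ones(len(s))]@Rc; v/=np.linalg.norm(v,axis=1,keepdims=True)
    return -Rc.T@t, v
def onz(c,uv,z):
    o,v=ray(c,uv); return o+v*((z-o[2])/v[:,2])[:,None]
def tri(c1,u1,c2,u2):
    A=[];b=[]
    A=np.zeros((3,3));b=np.zeros(3);L=[]
    for c,u in((c1,u1),(c2,u2)):
        o,v=ray(c,u);v=v[0];M=np.eye(3)-np.outer(v,v);A+=M;b+=M@o;L.append((o,M))
    X=np.linalg.solve(A,b); return X,[round(float(np.linalg.norm(M@(X-o))),1) for o,M in L]
def save(n,im,crop=None,f=1):
    if crop: x0,y0,x1,y1=crop; im=im[y0:y1,x0:x1]
    im=cv2.resize(im,None,fx=f,fy=f,interpolation=cv2.INTER_CUBIC)
    cv2.imwrite(f"pics/{n}.png",cv2.cvtColor(im,cv2.COLOR_RGB2BGR))
def blobs(m,amin=15):
    m=m.astype(np.uint8); cs,_=cv2.findContours(m,cv2.RETR_EXTERNAL,cv2.CHAIN_APPROX_NONE)
    n,l,s,ce=cv2.connectedComponentsWithStats(m)
    return [(l==i) for i in range(1,n) if s[i,4]>=amin]
def red(im):
    h=cv2.cvtColor(im,cv2.COLOR_RGB2HSV); return ((h[...,0]<6)|(h[...,0]>174))&(h[...,1]>150)&(h[...,2]>90)
E
python3 - <<'E'
from h import *
ct=cam("top");im=cv2.cvtColor(cv2.imread("pics/top0.png"),cv2.COLOR_BGR2RGB)
for b in blobs(red(im)):
    ys,xs=np.nonzero(b)
    r=cv2.minAreaRect(np.c_[xs,ys].astype(np.float32)); bx=cv2.boxPoints(r)
    # long axis ends
    e=[(bx[i]+bx[(i+1)%4])/2 for i in range(4)]
    L=[np.linalg.norm(e[0]-e[2]),np.linalg.norm(e[1]-e[3])]; ends=(e[0],e[2]) if L[0]>L[1] else (e[1],e[3])
    W=onz(ct,np.array(ends),125)
    d=W[1]-W[0]
    print(xs.mean().round(1),ys.mean().round(1),b.sum(),"mid",W.mean(0).round(0),"len",np.linalg.norm(d).round(0),"dir",np.degrees(np.arctan2(d[1],d[0])).round(0))
save("topA",im,(100,90,340,270),3)
save("topB",im,(220,90,440,270),3)
ims=cv2.cvtColor(cv2.imread("pics/side0.png"),cv2.COLOR_BGR2RGB)
save("sideA",ims,(170,90,370,330),2.5)
E
```

```text
367.7 174.5 216 mid [ 555. -474.  125.] len 210.0 dir 97.0
129.1 199.1 129 mid [463. 428. 125.] len 69.0 dir -139.0
223.2 202.6 90 mid [450.  69. 125.] len 95.0 dir 100.0
170.2 201.6 90 mid [454. 267. 125.] len 94.0 dir 90.0
302.1 209.1 94 mid [ 426. -220.  125.] len 94.0 dir -96.0
102.7 221.6 82 mid [378. 529. 125.] len 52.0 dir -133.0
204.1 236.4 105 mid [324. 140. 125.] len 96.0 dir -163.0
165.6 243.4 101 mid [297. 285. 125.] len 93.0 dir -158.0
426.4 296.7 19 mid [  89. -699.  125.] len 29.0 dir 161.0
21.1 363.2 1059 mid [-190.  884.  125.] len 166.0 dir 96.0
```

View pics/topA.png

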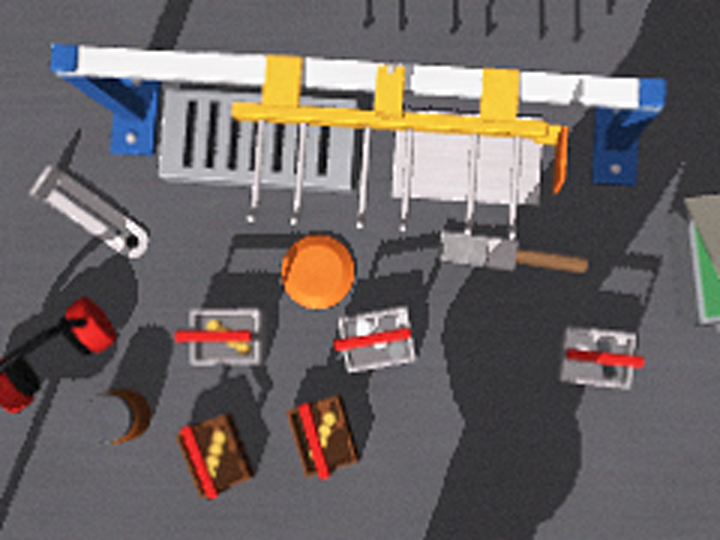

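View pics/topB.png

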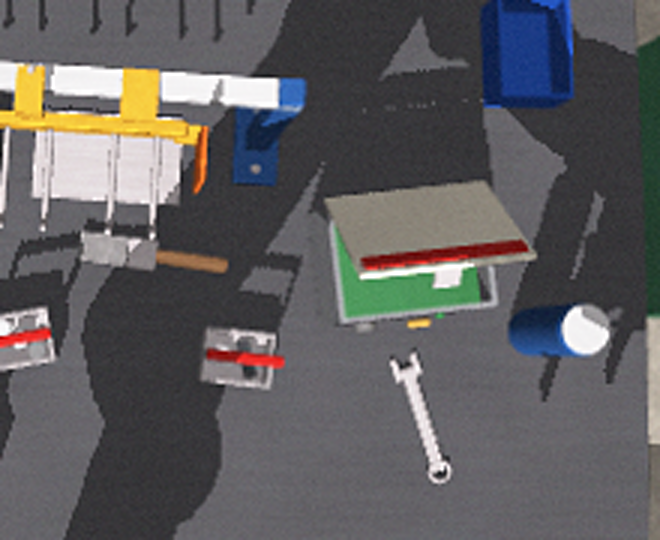

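View pics/sideA.png

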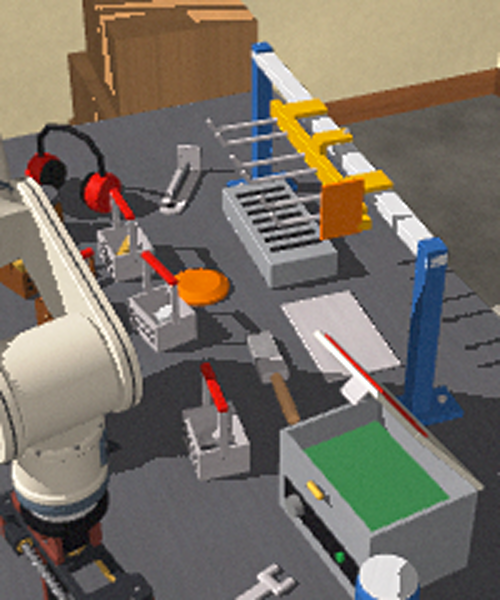

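```bash
python3 - <<'E'
from h import *
ims=cv2.cvtColor(cv2.imread("pics/side0.png"),cv2.COLOR_BGR2RGB)
save("sideB",ims,(245,100,355,215),6)
im=cv2.cvtColor(cv2.imread("pics/top0.png"),cv2.COLOR_BGR2RGB)
save("topC",im,(175,95,325,180),5)
E
```

```text
(no output)
```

View pics/sideB.png

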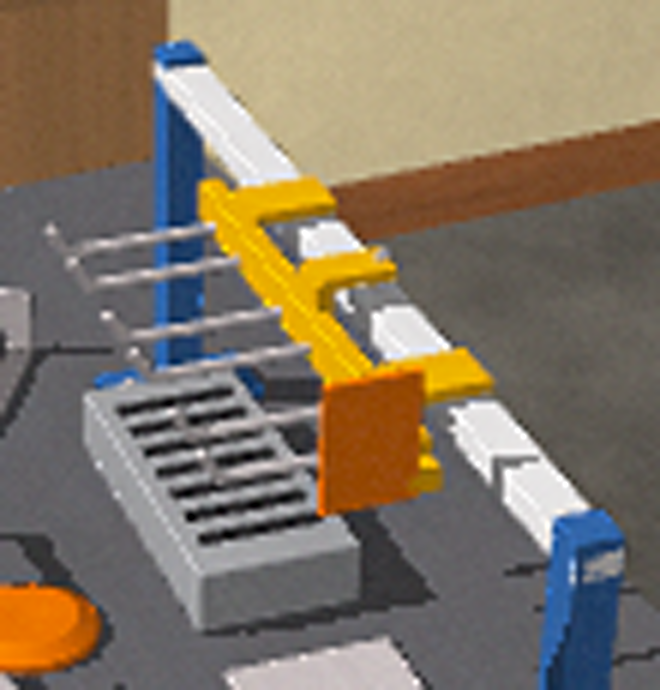

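View pics/topC.png

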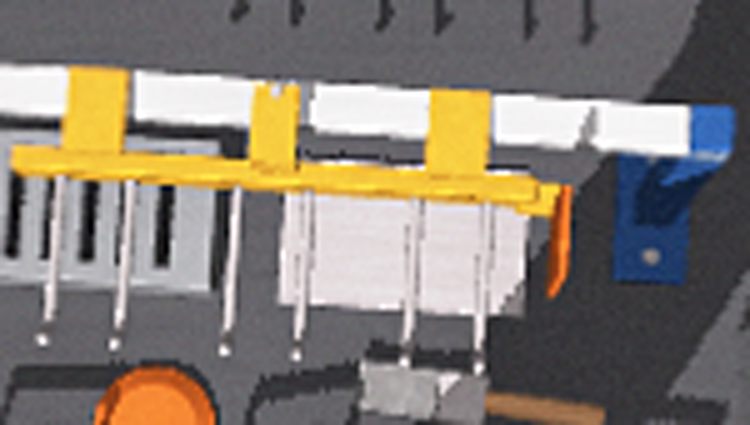

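```bash
python3 - <<'E'
from h import *
ct,cs=cam("top"),cam("side")
print("campos",ray(ct,[[0,0]])[0],ray(cs,[[0,0]])[0])
T=np.array([(42,338),(115,342),(224,348),(296,353),(405,360),(479,365)])/5+[175,95]
S=np.array([(48,229),(72,262),(106,316),(134,353),(180,405),(208,457)])/6+[245,100]
P=[]
for a,b in zip(T,S):
    X,e=tri(ct,a,cs,b);P.append(X);print("tip",X.round(0),e)
# posts / rail
print("post tops z290", onz(ct,[[ (712)/5+175,(105)/5+95]],290).round(0), onz(ct,[[100+64/3,90+45/3]],290).round(0))
# rail edges near side
S2=np.array([(325,385),(424,370),(418,497),(320,514)])/6+[245,100]
# plate top edge in top view
Tp=np.array([(549,297),(568,186)])/5+[175,95]
print("plate front(-x) top corner", tri(ct,Tp[:1],cs,S2[:1]))
print("plate back top", tri(ct,Tp[1:],cs,S2[1:2]))
# beam front top edge in topview at z250
for z in(230,250,270): print(z,onz(ct,np.array([(12,160),(535,192)])/5+[175,95],z).round(0).tolist())
# lid stripe
im=cv2.cvtColor(cv2.imread("pics/top0.png"),cv2.COLOR_BGR2RGB)
tk=np.array([(325,200),(487,181),(537,258),(360,272)])/3+[220,90]
tank=np.array([(340,325),(497,305)])/3+[220,90]
print("tank front corners",onz(ct,tank,130).round(0).tolist())
print("hinge",onz(ct,np.array([(325,200),(487,181)])/3+[220,90],131).round(0).tolist())
E
```

```text
campos [ 433.05369387  -36.02224852 1481.83627146] [   22.97818127 -1309.8436589   1119.71231055]
tip [579. 190. 284.] [1.3, 1.3]
tip [576. 142. 284.] [1.1, 1.1]
tip [571.  70. 284.] [1.9, 1.9]
tip [569.  22. 283.] [0.9, 0.9]
tip [566. -50. 288.] [1.1, 1.1]
tip [562. -99. 282.] [0.6, 0.6]
post tops z290 [[ 735. -254.  290.]] [[776. 404. 290.]]
plate front(-x) top corner (array([ 605.11273426, -142.30818353,  341.21860261]), [7.1, 7.1])
plate back top (array([ 668.47364421, -151.96411956,  342.51221445]), [0.3, 0.3])
230 [[712.0, 223.0, 230.0], [688.0, -141.0, 230.0]]
250 [[707.0, 219.0, 250.0], [684.0, -139.0, 250.0]]
270 [[703.0, 215.0, 270.0], [680.0, -137.0, 270.0]]
tank front corners [[466.0, -339.0, 130.0], [490.0, -538.0, 130.0]]
hinge [[621.0, -321.0, 131.0], [646.0, -528.0, 131.0]]
```

```bash
python3 - <<'E'
from h import *
from scipy.optimize import brentq
ct,cs=cam("top"),cam("side")
d=np.array([np.cos(.12),np.sin(.12),0]); H=np.array([629,-421,131.])
def P(th,r=145): return H-d*(r*np.cos(th)-8*np.sin(th)*0)+np.array([0,0,r*np.sin(th)+8*np.cos(th)])+d*8*np.sin(th)
for th in np.arange(.5,1,.05): print(th.round(2),P(th).round(0),proj(ct,P(th)).round(1),proj(cs,P(th)).round(1))
print("can",onz(ct,[[417,200]],180).round(0),"spanner",onz(ct,[[360,228]],5).round(0))
o=get_obs();M=R.from_rotvec(o["orientation"]).as_matrix();print(M.round(3),np.degrees(np.arctan2(M[1,0],M[0,0])))
im=cv2.cvtColor(cv2.imread("pics/side0.png"),cv2.COLOR_BGR2RGB)
for b in blobs(red(im),10):
    ys,xs=np.nonzero(b);print(xs.mean().round(1),ys.mean().round(1),b.sum(),xs.min(),xs.max(),ys.min(),ys.max())
E
```

```text
0.5 [ 506. -436.  208.] [[365.3 186.1]] [[308.7 259.7]]
0.55 [ 510. -435.  214.] [[365.7 184.9]] [[309.9 257.7]]
0.6 [ 515. -435.  219.] [[366.  183.6]] [[311.3 255.6]]
0.65 [ 519. -434.  225.] [[366.4 182.2]] [[312.7 253.6]]
0.7 [ 524. -434.  231.] [[366.6 180.7]] [[314.2 251.6]]
0.75 [ 529. -433.  236.] [[366.9 179.1]] [[315.8 249.7]]
0.8 [ 534. -432.  241.] [[367.1 177.5]] [[317.4 247.8]]
0.85 [ 540. -432.  245.] [[367.3 175.7]] [[319.2 245.9]]
0.9 [ 546. -431.  250.] [[367.5 173.9]] [[320.9 244.1]]
0.95 [ 552. -430.  254.] [[367.6 172.1]] [[322.8 242.3]]
can [[ 458. -637.  180.]] spanner [[ 348. -475.    5.]]
[[ 0.229 -0.973 -0.   ]
 [-0.973 -0.229  0.001]
 [-0.001 -0.    -1.   ]] -76.7763137651518
64.1 78.0 338 53 78 65 86
184.8 156.0 67 180 192 151 163
211.9 167.5 209 204 223 159 177
204.4 190.5 17 202 207 189 192
233.3 196.8 72 227 240 190 203
319.5 243.1 78 300 340 224 264
255.3 244.9 88 250 260 235 254
189.5 308.9 17 186 192 306 313
```

Request:
arm_command(
  increments=[
    [[0,0,-5],0],
    [[0,0,-5],3],
    [[0,0,-1],3],
    [[-0.8,-4.4,0],0],
    [[-0.8,-4.4,0],0],
    [[-0.8,-4.4,0],0],
    [[-0.8,-4.4,0],0],
    [[-0.8,-4.4,0],0],
    [[-0.8,-4.4,0],0],
    [[-0.8,-4.4,0],0],
    [[-0.8,-4.4,0],0],
    [[0,0,0],0],
    [[0,0,0],0],
  ],
  gripper=0,
)

```text
t: 1.45
ee_pos: [495.8, -496.9, 331.8]
orientation: [-2.346, 2.085, 0.012]
ft_force: [-0.1, -0.7, -0.0]
width: 0.5
```

Request:
arm_command(
  increments=[
    [[-3,-3.2,0],0],
    [[-3,-3.2,0],0],
    [[0,0,0],0],
    [[0,0,3],0],
    [[0,0,2.5],0],
    [[0,0,0],0],
  ],
)

```text
t: 2.05
ee_pos: [546.9, -432.3, 275.9]
orientation: [-2.34, 2.094, 0.012]
ft_force: [-0.2, 0.4, 1.1]
width: 0.5
```

```bash
python3 - <<'E'
from h import *
print(get_obs()["ee_pos"])
im=get_image("side");save("s1",im,(250,170,400,330),4)
E
```

```text
[ 546.90781803 -432.27339636  275.91570687]
```

View pics/s1.png

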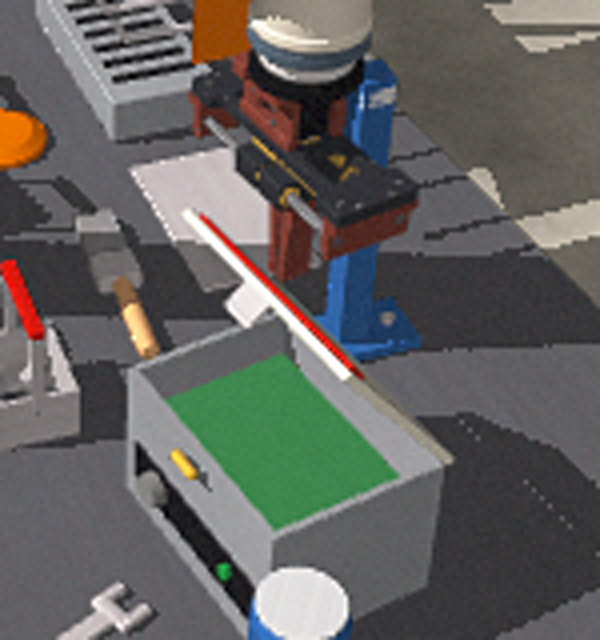

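Request:
arm_command(
  increments=[
    [[0,0,1.5],0],
    [[0,0,1.5],0],
    [[0,0.8,1],0],
    [[0,0.8,1],0],
    [[0,0.7,1],0],
    [[0,0.7,1],0],
    [[0,0.6,1],0],
    [[0,0.5,1],0],
    [[0,0.4,1],0],
  ],
)

```text
t: 3.0
ee_pos: [499.3, -442.0, 175.7]
orientation: [-2.337, 2.097, -0.007]
ft_force: [0.9, -0.8, 0.2]
width: 0.1
```

```bash
python3 - <<'E'
from h import *
o=get_obs();print(o["ee_pos"],o["ft_force"])
im=get_image("side");save("s2",im,(250,170,400,330),4)
E
```

```text
[ 499.2885799  -442.00773763  175.68514104] [ 0.94063699 -0.77125857  0.1572335 ]
```

View pics/s2.png

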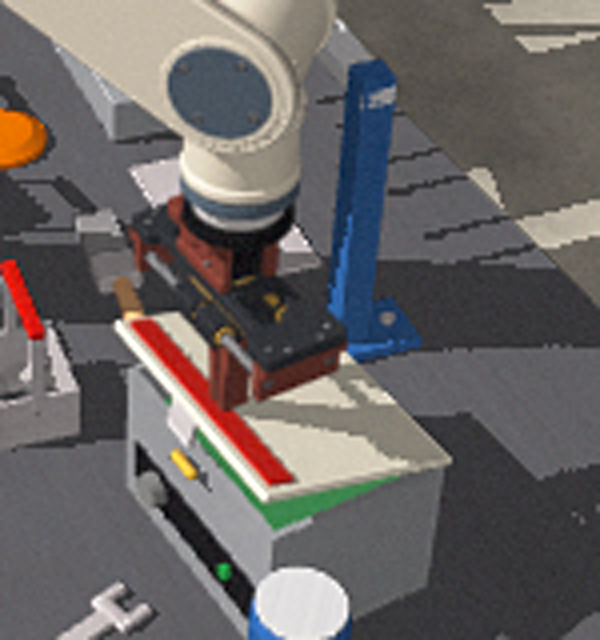

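The lid is following, now at about 0.25 rad. I'll keep pressing.

Request:
arm_command(
  increments=[
    [[0,0.2,1],0],
    [[0,0.1,1],0],
    [[0,0.1,0.8],0],
    [[0,0,0.8],0],
    [[0,0,0.6],0],
    [[0,0,0.4],0],
  ],
)

```text
t: 3.65
ee_pos: [493.8, -442.4, 138.9]
orientation: [-2.338, 2.097, -0.002]
ft_force: [-10.0, 7.9, 26.1]
width: 0.5
```

Request:
arm_command(
  increments=[
    [[0,0,-2],0],
    [[0,0,-4],0],
    [[0,0,-5],-8.5],
    [[0,0,-5],-8.5],
    [[0,0,-4],-8.5],
    [[0,0,0],-8.5],
    [[0,0,0],-8.5],
    [[0,0,0],-8.5],
    [[0,0,0],-8.5],
    [[0,0,0],-8.5],
    [[0,0,0],-8.5],
  ],
  gripper=1,
)

```text
t: 4.75
ee_pos: [495.8, -441.8, 345.0]
orientation: [3.135, -0.169, 0.006]
ft_force: [0.9, -0.2, -0.1]
width: 84.6
```

```bash
python3 - <<'E'
from h import *
o=get_obs();print(o["ee_pos"],o["ft_force"],o["qpos"].round(2));M=R.from_rotvec(o["orientation"]).as_matrix();print(np.degrees(np.arctan2(M[1,0],M[0,0])))
im=get_image("side");save("s3",im,(250,170,400,330),4)
o=get_obs();im=get_image("wrist");save("w3",im)
im=get_image("top");save("t3",im,(100,90,440,310),2.3)
E
```

```text
[ 495.82427804 -441.76845722  344.95402686] [ 0.90334849 -0.16051374 -0.10127328] [-0.75  0.38  1.42  0.    1.35 -0.64]
-6.174453914402129
```

View pics/s3.png

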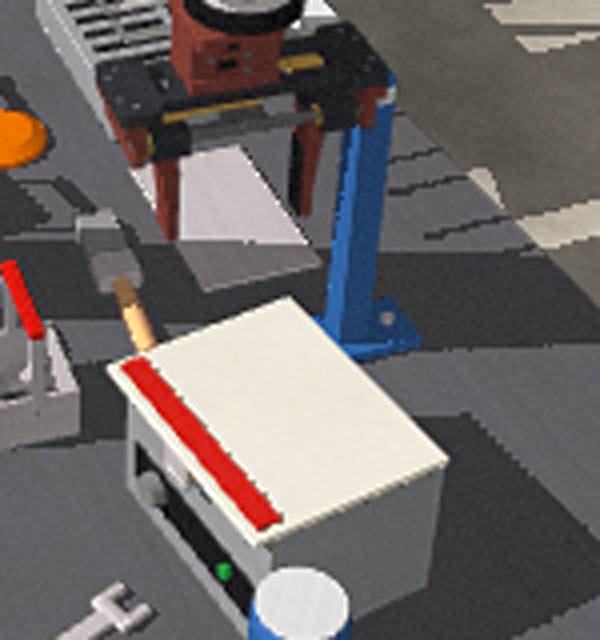

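View pics/w3.png

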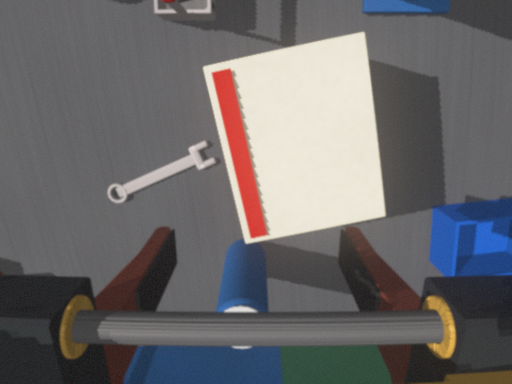

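View pics/t3.png

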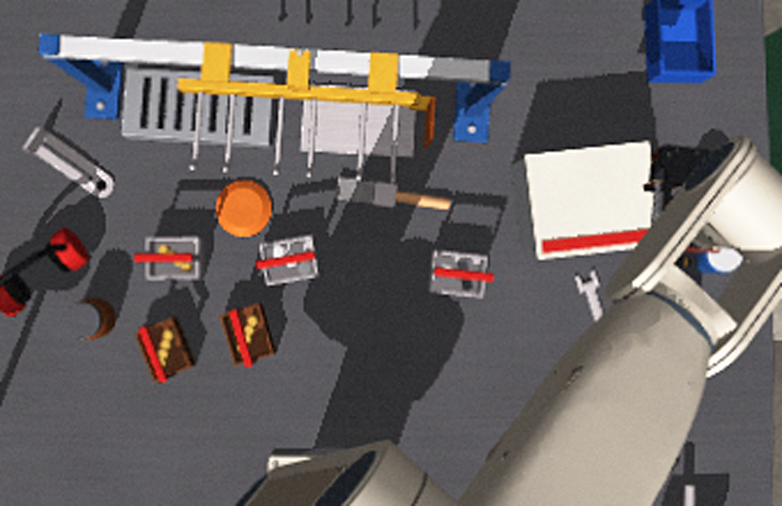

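The lid is flush and shut in both views. Next is basket 3 at (426,-220).

Request:
arm_command(
  increments=[
    [[-1.9,-4.2,0],0],
    [[-1.9,-4.2,0],0],
    [[-1.9,-4.2,0.5],0],
    [[-1.9,-4.2,2],0],
    [[-1.9,-4.2,3],0],
    [[-1,-1,3],0],
    [[0,0,0],0],
    [[0,0,0],0],
  ],
)

```text
t: 5.7
ee_pos: [419.8, -209.2, 258.8]
orientation: [3.13, -0.239, 0.011]
ft_force: [0.2, -0.7, -0.3]
width: 87.8
```

```bash
cat >> h.py <<'E'
def yaw(o):
    M=R.from_rotvec(o["orientation"]).as_matrix();return np.degrees(np.arctan2(M[1,0],M[0,0]))
def bars(n,c,im,z=125,amin=40):
    out=[]
    for b in blobs(red(im),amin):
        ys,xs=np.nonzero(b)
        r=cv2.minAreaRect(np.c_[xs,ys].astype(np.float32)); bx=cv2.boxPoints(r)
        e=[(bx[i]+bx[(i+1)%4])/2 for i in range(4)]
        L=[np.linalg.norm(e[0]-e[2]),np.linalg.norm(e[1]-e[3])]; ends=(e[0],e[2]) if L[0]>L[1] else (e[1],e[3])
        W=onz(c,np.array(ends),z); d=W[1]-W[0]
        a=np.degrees(np.arctan2(d[1],d[0]))%180
        out.append((xs.mean(),ys.mean(),W.mean(0)[:2],np.linalg.norm(d),a-90))
        print(n,"px",xs.mean().round(0),ys.mean().round(0),"mid",W.mean(0).round(1)[:2],"len",np.linalg.norm(d).round(0),"w(px)",min(L).round(1),"basket yaw",(a-90).round(1))
    return out
def delta(target,o):
    M=R.from_rotvec(o["orientation"]).as_matrix(); return (M.T@(np.array(target)-o["ee_pos"])/10).round(2)
E
python3 - <<'E'
from h import *
o=get_obs();print(o["ee_pos"].round(1),yaw(o))
im=get_image("wrist");save("w4",im)
bars("wrist",cam("wrist",o),im)
E
```

```text
[ 419.8 -209.2  258.8] -8.73957494074215
wrist px 263.0 184.0 mid [ 426.4 -217.4] len 94.0 w(px) 14.4 basket yaw -6.9
wrist px 328.0 308.0 mid [ 472.6 -356.8] len 19.0 w(px) 8.0 basket yaw 80.2
wrist px 340.0 364.0 mid [ 480.6 -437.7] len 61.0 w(px) 17.1 basket yaw 5.2
```

View pics/w4.png

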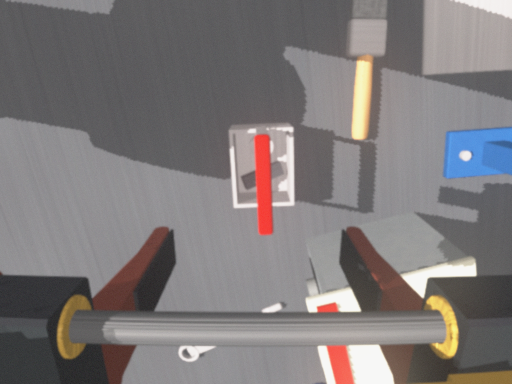

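```bash
python3 - <<'E'
from h import *
print(delta([426,-218.5,101],get_obs()))
E
```

```text
[ 0.64  0.77 15.78]
```

Request:
arm_command(
  increments=[
    [[0.6,0.8,1],-2],
    [[0,0,4],0],
    [[0,0,4],0],
    [[0,0,3],0],
    [[0,0,2],0],
    [[0,0,1],0],
    [[0,0,0],0],
  ],
)

```text
t: 6.45
ee_pos: [440.6, -233.2, 113.9]
orientation: [3.121, -0.206, 0.045]
ft_force: [-0.7, 0.1, 0.4]
width: 87.6
```

```bash
python3 - <<'E'
from h import *
o=get_obs();print(delta([426,-218.5,101],o),yaw(o),o["ft_force"])
im=get_image("wrist");save("w5",im)
E
```

```text
[-1.68 -1.28  1.22] -7.530989091652235 [-0.66072047  0.08158481  0.37671347]
```

View pics/w5.png

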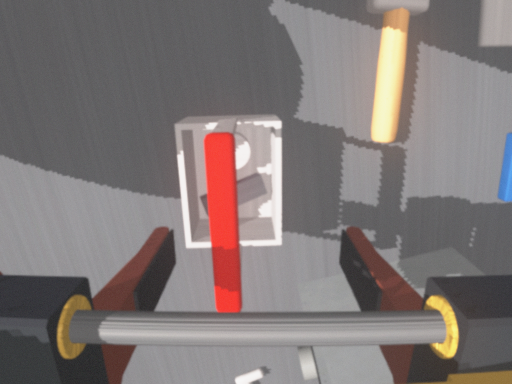

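Request:
arm_command(
  increments=[
    [[-0.9,-0.6,0],0],
    [[-0.7,-0.6,0],0],
    [[0,0,0],0],
    [[0,0,0],0],
  ],
)

```text
t: 6.9
ee_pos: [427.8, -219.6, 117.8]
orientation: [3.117, -0.207, 0.057]
ft_force: [0.6, -0.4, 0.4]
width: 87.7
```

```bash
python3 - <<'E'
from h import *
o=get_obs();print(delta([426,-218.5,101],o),yaw(o),o["ft_force"],R.from_rotvec(o["orientation"]).as_matrix()[:,2].round(3),o["qpos"].round(3))
im=get_image("wrist");save("w6",im);bars("wrist",cam("wrist",o),im)
E
```

```text
[-0.25 -0.11  1.67] -7.576788047896333 [ 0.61677943 -0.39125167  0.43711115] [ 0.035 -0.02  -0.999] [-4.990e-01  3.640e-01  2.042e+00 -1.000e-03  6.950e-01 -3.660e-01]
wrist px 252.0 232.0 mid [ 426.9 -212.8] len 87.0 w(px) 27.9 basket yaw -6.5
```

View pics/w6.png

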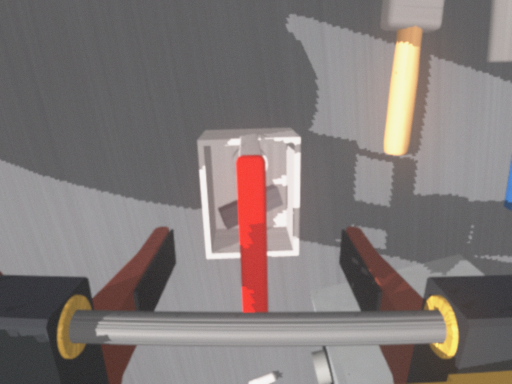

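Request:
arm_command(
  increments=[
    [[-0.2,-0.1,0.6],0],
    [[0,0,0.6],0],
    [[-0.1,0,0.5],0],
    [[0,0,0],0],
    [[0,0,0],0],
  ],
)

```text
t: 7.45
ee_pos: [425.7, -218.7, 99.2]
orientation: [3.117, -0.207, 0.057]
ft_force: [-0.1, 0.2, -0.4]
width: 87.8
```

Request:
arm_command(
  increments=[
    [[0,0,0],0],
    [[0,0,0],0],
    [[0,0,0],0],
    [[0,0,0],0],
    [[0,0,0],0],
    [[0,0,0],0],
    [[0,0,0],0],
    [[0,0,0],0],
    [[0,0,0],0],
    [[0,0,0],0],
  ],
  gripper=0,
)

```text
t: 8.45
ee_pos: [426.1, -219.0, 99.5]
orientation: [3.116, -0.206, 0.058]
ft_force: [-0.1, -1.0, -1.1]
width: 13.9
```

Request:
arm_command(
  increments=[
    [[0,0,-1],0],
    [[0,0,-2],0],
    [[0,0,-2],0],
    [[0,0,-2],0],
    [[0,0,-2],0],
    [[0,0,-2],0],
    [[0,0,-2],0],
    [[0,0,-2],0],
    [[0,0,-2],0],
    [[0,0,-2],0],
    [[0,0,-1],0],
    [[0,0,0],0],
    [[0,0,0],0],
  ],
)

```text
t: 9.75
ee_pos: [412.5, -211.2, 308.2]
orientation: [3.122, -0.207, 0.041]
ft_force: [-0.7, 1.1, -3.5]
width: 13.7
```

```bash
python3 - <<'E'
from h import *
o=get_obs();print(o["ee_pos"],yaw(o),o["ft_force"],R.from_rotvec(o["orientation"]).as_matrix()[:,2].round(3),o["qpos"].round(3))
im=get_image("wrist");save("w7",im)
im=get_image("side");save("s7",im)
E
```

```text
[ 412.46746736 -211.2112868   308.23238644] -7.586669860834869 [-0.70909691  1.12959333 -3.51790208] [ 0.026 -0.014 -1.   ] [-0.499  0.063  1.899 -0.     1.15  -0.366]
```

View pics/s7.png

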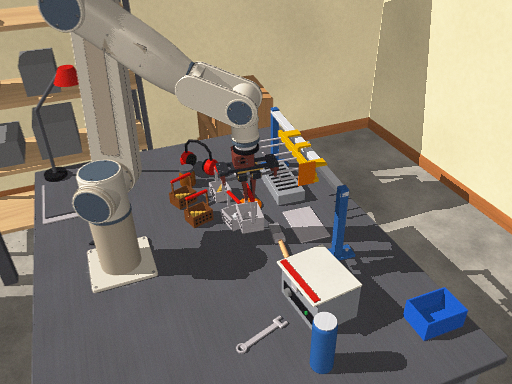

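View pics/w7.png

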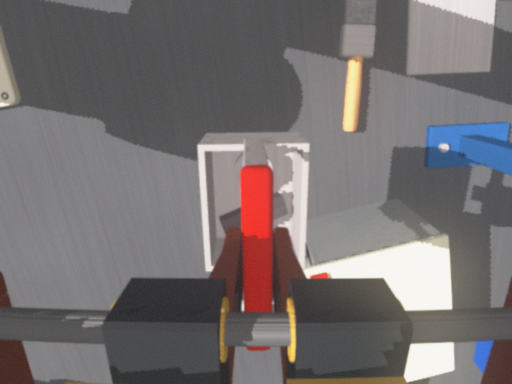

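Request:
arm_command(
  increments=[
    [[0.5,-1.2,0],-1],
    [[1,-2,0],-1],
    [[1,-2,0],-1],
    [[1,-2,0],-1],
    [[1,-2,0],0],
    [[1,-2,0],0],
    [[1,-2,0],0],
    [[0.7,-1.5,0],0],
    [[0,0,0],0],
    [[0,0,0],0],
  ],
)

```text
t: 10.85
ee_pos: [497.5, -57.2, 298.8]
orientation: [3.133, -0.083, 0.016]
ft_force: [0.2, 0.0, -3.8]
width: 13.6
```

```bash
python3 - <<'E'
from h import *
o=get_obs();print(o["ee_pos"],yaw(o),o["ft_force"],R.from_rotvec(o["orientation"]).as_matrix()[:,2].round(3))
print(delta([504,-71,305],o))
im=get_image("wrist");save("w8",im)
c=cam("wrist",o);print(proj(c,[[616,-78,266],[629.5,163,266],[622,43,266],[566,-50,284],[562,-99,284],[569,22,284]]).round(0))
E
```

```text
[497.50939802 -57.24516467 298.81538922] -3.050978038703199 [ 0.23832061  0.03632783 -3.82165331] [ 0.01  -0.007 -1.   ]
[ 0.73  1.34 -0.6 ]
[[ 438.  240.]
 [ 487. -193.]
 [ 469.   41.]
 [ 375.  215.]
 [ 364.  290.]
 [ 386.   83.]]
```

View pics/w8.png

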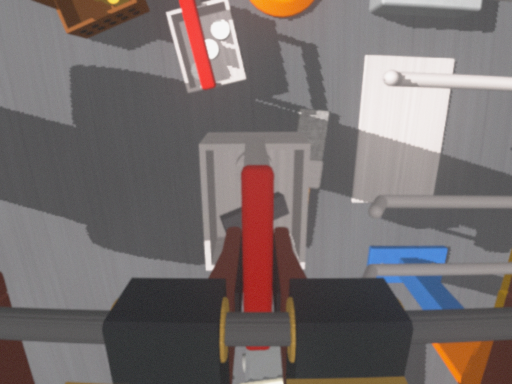

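```bash
python3 - <<'E'
from h import *
im=cv2.cvtColor(cv2.imread("pics/w8.png"),cv2.COLOR_BGR2RGB);save("w8z",im,(340,40,512,384),1.7)
o=get_obs();c=cam("wrist",o)
for z in (266,284): print(z,onz(c,[[388,77],[376,207],[370,270]],z).round(0).tolist(), "line z", onz(c,[[480,82],[480,202],[480,268]],z).round(0).tolist())
E
```

```text
266 [[577.0, 25.0, 266.0], [573.0, -52.0, 266.0], [572.0, -97.0, 266.0]] line z [[631.0, 20.0, 266.0], [641.0, -53.0, 266.0], [649.0, -102.0, 266.0]]
284 [[570.0, 25.0, 284.0], [567.0, -45.0, 284.0], [565.0, -86.0, 284.0]] line z [[619.0, 21.0, 284.0], [628.0, -46.0, 284.0], [635.0, -90.0, 284.0]]
```

View pics/w8z.png

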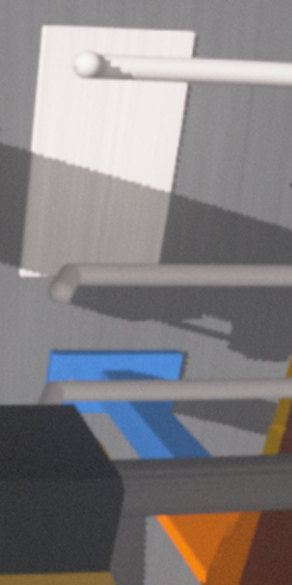

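Request:
arm_command(
  increments=[
    [[0,0.7,0.5],0],
    [[0,0.6,0.5],0],
    [[0,0,0],0],
    [[0,0,0],0],
  ],
)

```text
t: 11.3
ee_pos: [495.5, -73.5, 287.4]
orientation: [3.133, -0.088, 0.014]
ft_force: [0.3, 0.4, -3.5]
width: 14.0
```

```bash
python3 - <<'E'
from h import *
o=get_obs();print(o["ee_pos"],yaw(o),delta([606,-76.4,289],o))
E
```

```text
[495.45837473 -73.47249569 287.37554213] -3.225718100034244 [11.05 -0.33 -0.07]
```

Request:
arm_command(
  increments=[
    [[1,-0.2,-0.1],0],
    [[1.5,-0.1,0],0],
    [[1.5,0,0],0],
    [[1.5,0,0],0],
    [[1.5,0,0],0],
    [[1.5,0,0],0],
    [[1,0,0],0],
    [[0,0,0],0],
    [[0,0,0],0],
  ],
)

```text
t: 12.2
ee_pos: [602.6, -75.7, 290.0]
orientation: [3.133, -0.089, 0.022]
ft_force: [-0.7, 0.4, -3.6]
width: 13.7
```

```bash
python3 - <<'E'
from h import *
o=get_obs();print(o["ee_pos"],yaw(o),delta([606,-76.4,289],o),o["ft_force"])
im=get_image("wrist");save("w9",im)
im=get_image("side");save("s9",im,(220,110,370,230),5)
E
```

```text
[602.59198694 -75.72220182 290.00395755] -3.242435550041081 [0.34 0.05 0.11] [-0.6784506   0.37739518 -3.58212325]
```

View pics/w9.png

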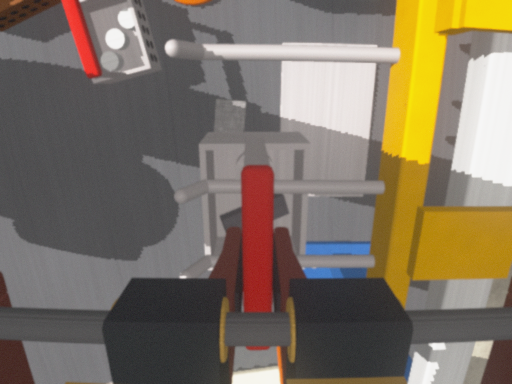

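View pics/s9.png

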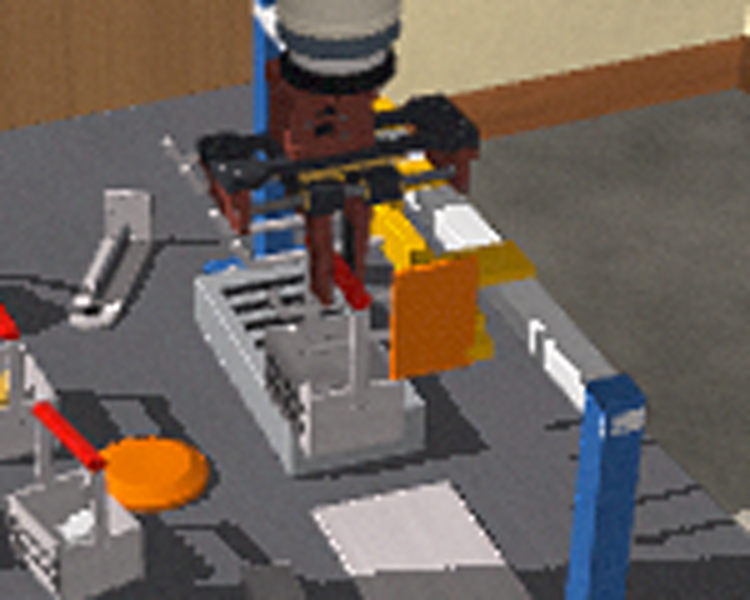

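Request:
arm_command(
  increments=[
    [[0,0,1],0],
    [[0,0,1],0],
    [[0,0,0.8],0],
    [[0,0,0],0],
  ],
)

```text
t: 12.7
ee_pos: [600.7, -75.9, 259.6]
orientation: [3.133, -0.089, 0.02]
ft_force: [0.4, -0.5, -3.5]
width: 13.2
```

```bash
python3 - <<'E'
from h import *
o=get_obs();print(o["ee_pos"],yaw(o),delta([606,-76.4,251],o),o["ft_force"])
im=get_image("wrist");save("w10",im)
E
```

```text
[600.66707088 -75.91447464 259.60477488] -3.2666744077834355 [0.52 0.01 0.87] [ 0.43424977 -0.47209728 -3.49239868]
```

View pics/w10.png

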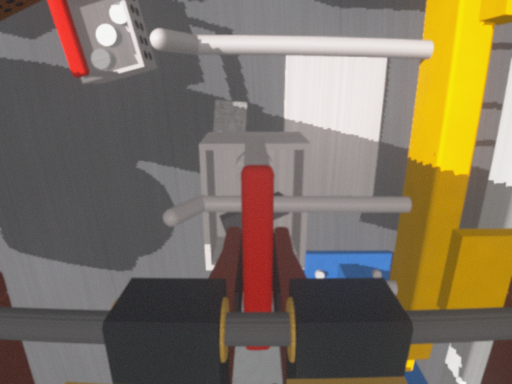

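Request:
arm_command(
  increments=[
    [[0.3,0,0.4],0],
    [[0,0,0.3],0],
    [[0,0,0.2],0],
    [[0,0,0],0],
  ],
)

```text
t: 13.15
ee_pos: [605.2, -76.3, 255.0]
orientation: [3.133, -0.089, 0.026]
ft_force: [-0.1, -0.2, -3.9]
width: 13.9
```

Request:
arm_command(
  increments=[
    [[0,0,0.3],0],
    [[0,0,0.3],0],
    [[0,0,0],0],
  ],
)

```text
t: 13.45
ee_pos: [606.2, -76.4, 255.0]
orientation: [3.132, -0.089, 0.032]
ft_force: [-0.5, 1.0, -3.6]
width: 13.9
```

Request:
arm_command(
  increments=[
    [[0,0,0.6],0],
    [[0,0,0.5],0],
    [[0,0,0],0],
  ],
)

```text
t: 13.75
ee_pos: [607.4, -76.7, 254.2]
orientation: [3.131, -0.09, 0.042]
ft_force: [0.6, -0.2, -3.7]
width: 13.5
```

```bash
python3 - <<'E'
from h import *
o=get_obs();print(o)
im=get_image("side");save("s11",im,(220,110,370,230),5)
E
```

```text
{'t': 13.75, 'qpos': array([-0.14196154,  0.35831081,  1.650817  , -0.00671772,  1.10501204,
       -0.08185359]), 'qvel': array([-0.00019224, -0.02588783, -0.01513854, -0.0021783 ,  0.0360145 ,
        0.00109386]), 'joint_torque': array([-1.89439917e-03, -5.51099253e+01, -3.04117620e+01,  3.09020514e-02,
        2.33670934e-01,  3.99806784e-03]), 'ee_pos': array([607.40492149, -76.66855004, 254.23716142]), 'orientation': array([ 3.13096493, -0.0895281 ,  0.04167116]), 'ft_force': array([ 0.55142092, -0.2127846 , -3.65099849]), 'moment': array([-0.04441539, -0.05177918,  0.04366578]), 'width': 13.540842647511628}
```

View pics/s11.png

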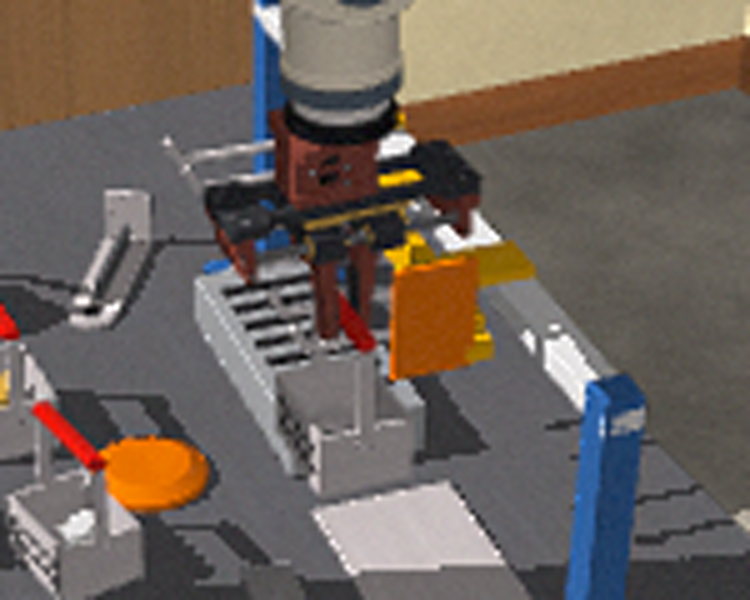

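Request:
arm_command(
  increments=[
    [[0,0,0.5],0],
  ],
)

```text
t: 13.9
ee_pos: [608.1, -76.8, 252.6]
orientation: [3.131, -0.089, 0.045]
ft_force: [-22.5, 3.6, 47.1]
width: 13.8
```

Request:
arm_command(
  increments=[
    [[0,0,0.5],0],
  ],
)

```text
t: 14.0
ee_pos: [608.2, -76.8, 252.4]
orientation: [3.13, -0.089, 0.046]
ft_force: [-25.0, 3.4, 49.8]
width: 13.8
```

Request:
arm_command(
  increments=[
    [[0,0,0.5],0],
  ],
)

```text
t: 14.1
ee_pos: [608.3, -76.8, 252.5]
orientation: [3.13, -0.089, 0.049]
ft_force: [-21.3, 3.1, 41.9]
width: 13.7
```

Request:
arm_command(
  increments=[
    [[0,0,-0.2],0],
    [[0,0,0],0],
    [[0,0,0],0],
  ],
)

```text
t: 14.4
ee_pos: [608.4, -76.8, 254.1]
orientation: [3.13, -0.089, 0.051]
ft_force: [-0.3, -0.2, -4.0]
width: 13.6
```

Request:
arm_command(
  increments=[
    [[0,0,0],0],
    [[0,0,0],0],
    [[0,0,0],0],
    [[0,0,0],0],
    [[0,0,0],0],
  ],
  gripper=0.45,
)

```text
t: 14.9
ee_pos: [608.9, -77.0, 251.5]
orientation: [3.13, -0.089, 0.047]
ft_force: [0.6, -0.8, -0.4]
width: 39.3
```

```bash
python3 - <<'E'
from h import *
o=get_obs();print(o["ee_pos"],o["ft_force"],o["width"])
im=get_image("side");save("s12",im,(220,110,370,230),5)
im=get_image("wrist");save("w12",im)
E
```

```text
[608.8676947  -76.95720794 251.52693397] [ 0.59956259 -0.81752081 -0.37321071] 39.345366349160436
```

View pics/s12.png

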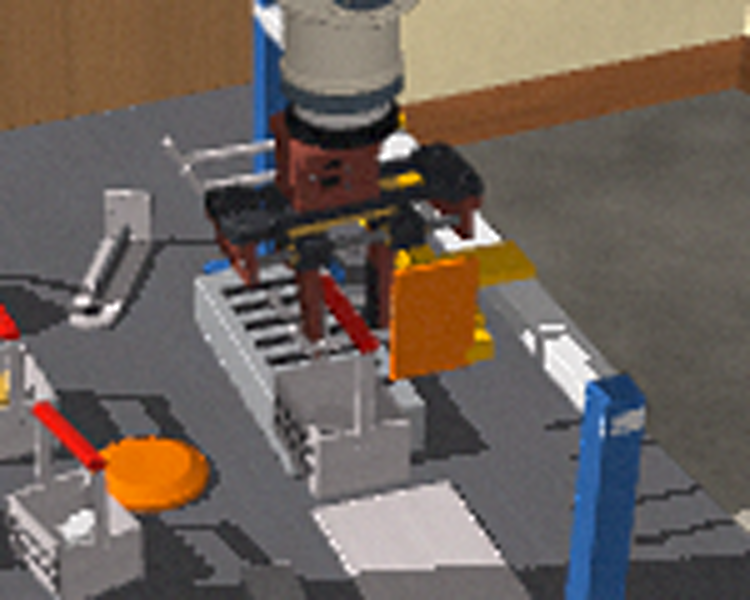

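View pics/w12.png

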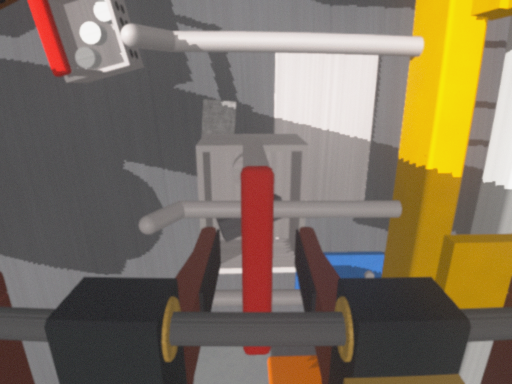

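Request:
arm_command(
  increments=[
    [[0,0,-1],0],
    [[0,0,-1],0],
    [[0,0,-1],0],
    [[0,0,-1],0],
    [[0,0,-2],0],
    [[0,0,-3],0],
    [[0,0,-4],0],
    [[0,0,-2],0],
    [[0,0,0],0],
    [[0,0,0],0],
  ],
)

```text
t: 16.0
ee_pos: [603.9, -75.2, 415.0]
orientation: [3.13, -0.089, 0.057]
ft_force: [0.4, 0.1, -0.4]
width: 39.3
```

```bash
python3 - <<'E'
from h import *
o=get_obs();print(o["ee_pos"],yaw(o),R.from_rotvec(o["orientation"]).as_matrix()[:,2].round(3))
im=get_image("side");save("s13",im,(220,110,370,230),5)
im=get_image("top");bars("top",cam("top"),im);save("t13",im,(100,90,340,270),3)
E
```

```text
[603.87835194 -75.211493   415.01707921] -3.263840774899817 [ 0.036 -0.011 -0.999]
top px 360.0 194.0 mid [ 481.4 -442.7] len 189.0 w(px) 4.9 basket yaw 6.4
top px 129.0 199.0 mid [462.4 428.3] len 68.0 w(px) 8.5 basket yaw -49.3
top px 170.0 202.0 mid [453.8 267.1] len 94.0 w(px) 3.0 basket yaw 0.1
top px 219.0 203.0 mid [447.1  83. ] len 65.0 w(px) 3.7 basket yaw 10.3
top px 102.0 221.0 mid [377.8 530.5] len 51.0 w(px) 6.9 basket yaw -47.5
top px 204.0 236.0 mid [324.  140.5] len 96.0 w(px) 3.7 basket yaw -72.7
top px 166.0 244.0 mid [297.2 284. ] len 93.0 w(px) 3.9 basket yaw -67.7
top px 19.0 371.0 mid [-227.9  889.3] len 166.0 w(px) 19.0 basket yaw -2.3
```

View pics/s13.png

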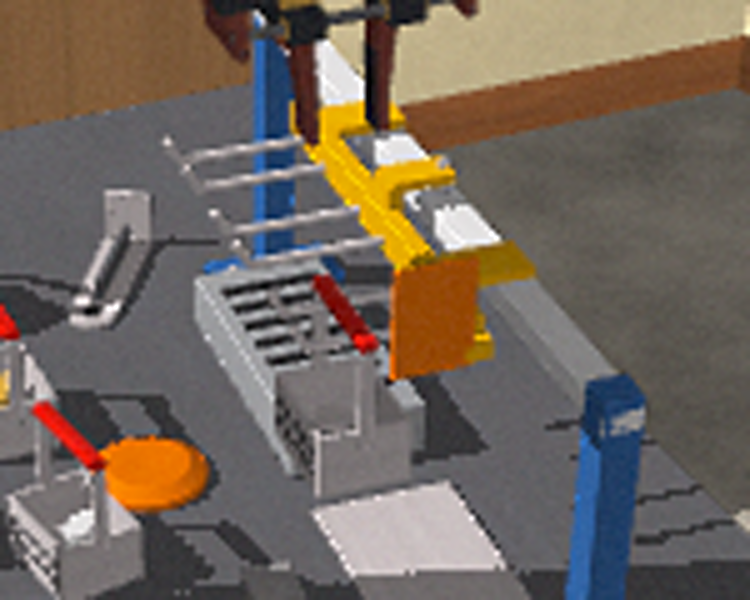

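View pics/t13.png

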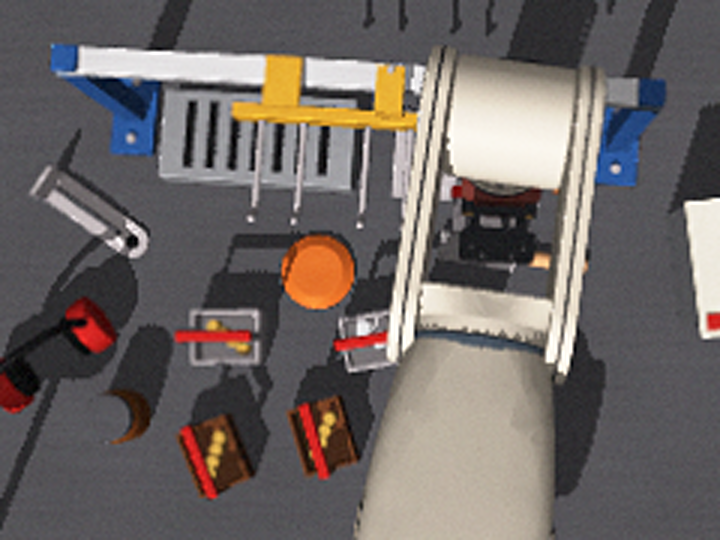

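Request:
arm_command(
  increments=[
    [[-2,-0.5,0],0],
    [[-2.5,-1,0],0],
    [[-2.5,-2,0],-3],
    [[-2.5,-2,0],-3],
    [[-2.5,-2,0],-3],
    [[-2.3,-2,0],-2],
    [[-2.3,-2,2],-1],
    [[0,-1.7,3],0],
    [[0,0,3],0],
    [[0,0,3],0],
    [[0,0,3],0],
    [[0,0,1],0],
    [[0,0,0],0],
    [[0,0,0],0],
  ],
  gripper=1,
)

```text
t: 17.5
ee_pos: [417.3, 55.7, 235.1]
orientation: [3.12, 0.252, 0.004]
ft_force: [-0.3, 0.6, -0.0]
width: 87.9
```

```bash
python3 - <<'E'
from h import *
o=get_obs();print(o["ee_pos"],yaw(o),R.from_rotvec(o["orientation"]).as_matrix()[:,2].round(3))
im=get_image("wrist");bars("w",cam("wrist",o),im);save("w14",im)
im=get_image("top");bars("top",cam("top"),im)
print(delta([450,69,200],o))
E
```

```text
[417.33840631  55.65401259 235.05157691] 9.224557776872828 [ 0.003 -0.011 -1.   ]
w px 155.0 59.0 mid [324.9 142.7] len 96.0 w(px) 21.2 basket yaw -73.1
w px 297.0 171.0 mid [449.6  70.8] len 95.0 w(px) 16.1 basket yaw 9.9
top px 265.0 154.0 mid [630.8 -83.5] len 101.0 w(px) 3.7 basket yaw -3.2
top px 360.0 194.0 mid [ 481.4 -443. ] len 188.0 w(px) 4.8 basket yaw 6.3
top px 129.0 199.0 mid [462.5 427. ] len 70.0 w(px) 9.1 basket yaw -48.8
top px 170.0 202.0 mid [453.8 267.1] len 94.0 w(px) 3.0 basket yaw 0.1
top px 102.0 221.0 mid [378.5 529.2] len 52.0 w(px) 7.1 basket yaw -43.1
top px 166.0 243.0 mid [297.2 284. ] len 93.0 w(px) 4.1 basket yaw -67.1
top px 205.0 241.0 mid [309.5 135.7] len 65.0 w(px) 3.7 basket yaw -73.8
top px 21.0 366.0 mid [-191.8  884. ] len 166.0 w(px) 35.0 basket yaw 5.8
[ 3.43 -0.83  3.5 ]
```

View pics/w14.png

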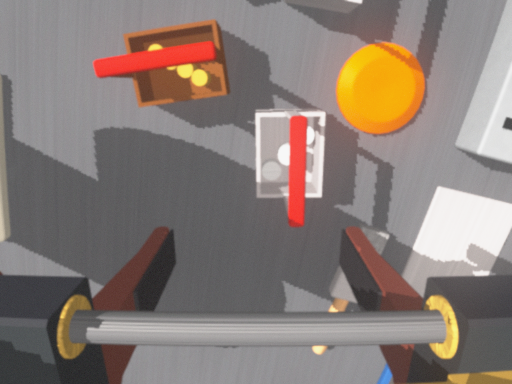

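Request:
arm_command(
  increments=[
    [[1.7,-0.5,0],-1],
    [[1.7,-0.5,0.5],0],
    [[0,0,2],0],
    [[0,0,2],0],
    [[0,0,2],0],
    [[0,0,0],0],
    [[0,0,0],0],
  ],
)

```text
t: 18.3
ee_pos: [459.9, 72.0, 178.7]
orientation: [3.119, 0.278, 0.038]
ft_force: [0.2, 0.1, 0.6]
width: 87.9
```

```bash
python3 - <<'E'
from h import *
o=get_obs();print(o["ee_pos"],yaw(o),R.from_rotvec(o["orientation"]).as_matrix()[:,2].round(3))
print(delta([450,70,101],o))
E
```

```text
[459.89310672  71.98046911 178.72483958] 10.207220742126914 [ 0.025 -0.008 -1.   ]
[-1.19 -0.08  7.75]
```

Request:
arm_command(
  increments=[
    [[-0.7,0,1],0],
    [[-0.7,0,1],0],
    [[0,0,1],0],
    [[0,0,1],0],
    [[0,0,1],0],
    [[0,0,1],0],
    [[0,0,0],0],
    [[0,0,0],0],
  ],
)

```text
t: 19.1
ee_pos: [448.4, 68.9, 115.9]
orientation: [3.119, 0.278, 0.045]
ft_force: [0.2, 0.3, -0.3]
width: 88.0
```

```bash
python3 - <<'E'
from h import *
o=get_obs();print(o["ee_pos"],yaw(o),R.from_rotvec(o["orientation"]).as_matrix()[:,2].round(3))
im=get_image("wrist");save("w15",im);bars("w",cam("wrist",o),im)
print(delta([450,70,101],o))
E
```

```text
[448.36649199  68.87876786 115.90080287] 10.196683447359343 [ 0.029 -0.008 -1.   ]
w px 56.0 51.0 mid [346.7 149. ] len 53.0 w(px) 36.6 basket yaw -72.9
w px 259.0 233.0 mid [449.1  76.5] len 85.0 w(px) 27.0 basket yaw 10.2
[ 0.14 -0.1   1.49]
```

View pics/w15.png

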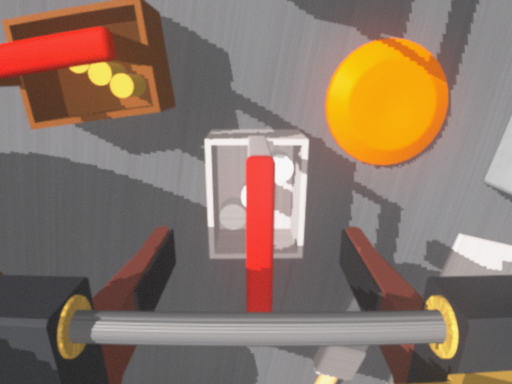

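Request:
arm_command(
  increments=[
    [[0.1,0,0.5],0],
    [[0,0,0.5],0],
    [[0,0,0.5],0],
    [[0,0,0],0],
    [[0,0,0],0],
  ],
)

```text
t: 19.65
ee_pos: [450.8, 69.1, 100.4]
orientation: [3.119, 0.278, 0.048]
ft_force: [-0.7, 0.5, -0.5]
width: 87.7
```

Request:
arm_command(
  increments=[
    [[0,0,0],0],
    [[0,0,0],0],
    [[0,0,0],0],
    [[0,0,0],0],
    [[0,0,0],0],
    [[0,0,0],0],
    [[0,0,0],0],
    [[0,0,0],0],
    [[0,0,0],0],
  ],
  gripper=0,
)

```text
t: 20.55
ee_pos: [451.1, 69.2, 101.1]
orientation: [3.119, 0.278, 0.05]
ft_force: [-1.2, -0.4, -0.2]
width: 19.5
```

Request:
arm_command(
  increments=[
    [[0,0,-1],0],
    [[0,0,-2],0],
    [[0,0,-2],0],
    [[0,0,-2],0],
    [[0,0,-2],0],
    [[0,0,-2],0],
    [[0,0,-2],0],
    [[0,0,-2],0],
    [[0,0,-2],0],
    [[0,0,-2],0],
    [[0,0,0],0],
    [[0,0,0],0],
  ],
)

```text
t: 21.75
ee_pos: [438.5, 69.9, 300.1]
orientation: [3.119, 0.278, 0.034]
ft_force: [-1.0, -0.4, -3.4]
width: 13.8
```

```bash
python3 - <<'E'
from h import *
o=get_obs();print(o["ee_pos"],yaw(o),o["ft_force"],R.from_rotvec(o["orientation"]).as_matrix()[:,2].round(3))
print(delta([505,50,290],o))
im=get_image("wrist");save("w16",im)
E
```

```text
[438.47053352  69.86269587 300.06750567] 10.201179696630208 [-0.9774719  -0.44109882 -3.35458428] [ 0.023 -0.008 -1.   ]
[6.17 3.12 1.17]
```

View pics/w16.png

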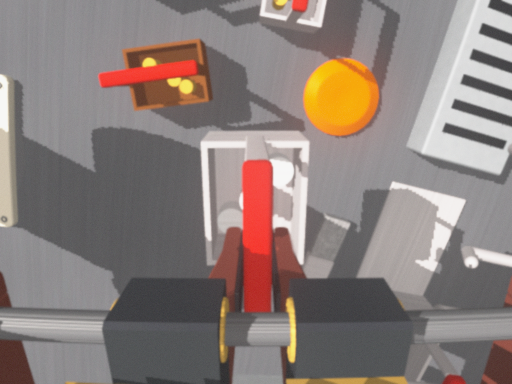

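Request:
arm_command(
  increments=[
    [[1,0.5,0.3],4],
    [[1.5,0.8,0.3],4],
    [[1.5,0.8,0.3],4],
    [[1.5,0.6,0],1.6],
    [[0.5,0,0],0],
    [[0,0,0],0],
    [[0,0,0],0],
  ],
)

```text
t: 22.5
ee_pos: [497.8, 44.9, 284.8]
orientation: [3.131, -0.102, 0.014]
ft_force: [-0.2, 0.2, -3.2]
width: 13.8
```

```bash
python3 - <<'E'
from h import *
o=get_obs();print(o["ee_pos"],yaw(o),o["ft_force"],R.from_rotvec(o["orientation"]).as_matrix()[:,2].round(3))
x=o["ee_pos"][0];print(delta([x,42.5-.061*(x-623),290],o),delta([613,43.1,290],o))
im=get_image("wrist");save("w17",im)
E
```

```text
[497.81012683  44.85143936 284.80045867] -3.7356326552320707 [-0.24912403  0.20652235 -3.21436674] [ 0.009 -0.009 -1.   ]
[-0.03 -0.52 -0.52] [11.51 -0.57 -0.42]
```

View pics/w17.png

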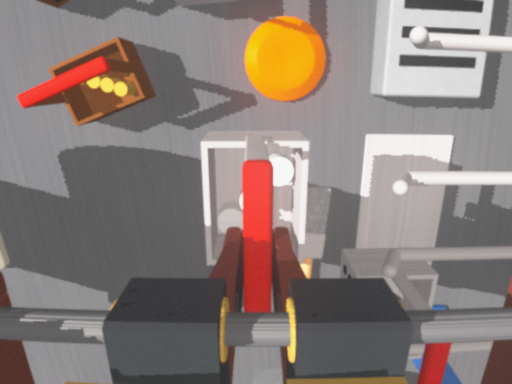

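```bash
python3 - <<'E'
from h import *
o=get_obs();c=cam("wrist",o)
W=onz(c,[[480,178],[480,253]],263).round(1);print(W, W.mean(0)[1]+.061*(W.mean(0)[0]-623))
E
```

```text
[[631.4  67.  263. ]
 [638.6  17.3 263. ]] 42.882
```

Request:
arm_command(
  increments=[
    [[0.5,-0.6,-0.6],0],
    [[1.5,0,0],0],
    [[1.5,0,0],0],
    [[1.5,0,0],0],
    [[1.5,0,0],0],
    [[1.5,0,0],0],
    [[1.5,0,0],0],
    [[1.2,0,0],0],
    [[0.6,0,0],0],
    [[0,0,0],0],
    [[0,0,0],0],
  ],
)

```text
t: 23.65
ee_pos: [622.6, 46.9, 295.5]
orientation: [3.132, -0.091, 0.027]
ft_force: [0.2, -0.3, -3.3]
width: 13.7
```

```bash
python3 - <<'E'
from h import *
o=get_obs();print(o["ee_pos"],yaw(o),o["ft_force"],R.from_rotvec(o["orientation"]).as_matrix()[:,2].round(3))
print(delta([613,43.1,256],o))
im=get_image("wrist");save("w18",im)
im=get_image("side");save("s18",im,(220,110,370,230),5)
E
```

```text
[622.55782438  46.89131313 295.46360184] -3.3422748575774706 [ 0.24560138 -0.32493902 -3.32517211] [ 0.017 -0.008 -1.   ]
[-1.    0.4   3.93]
```

View pics/w18.png

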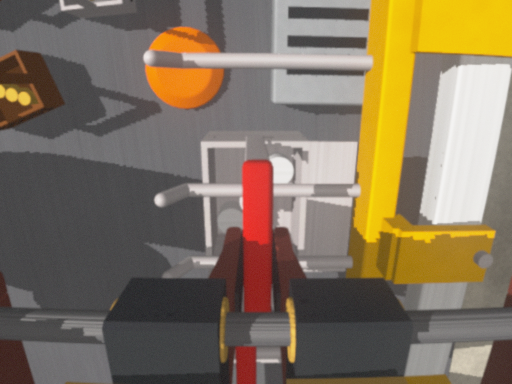

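View pics/s18.png

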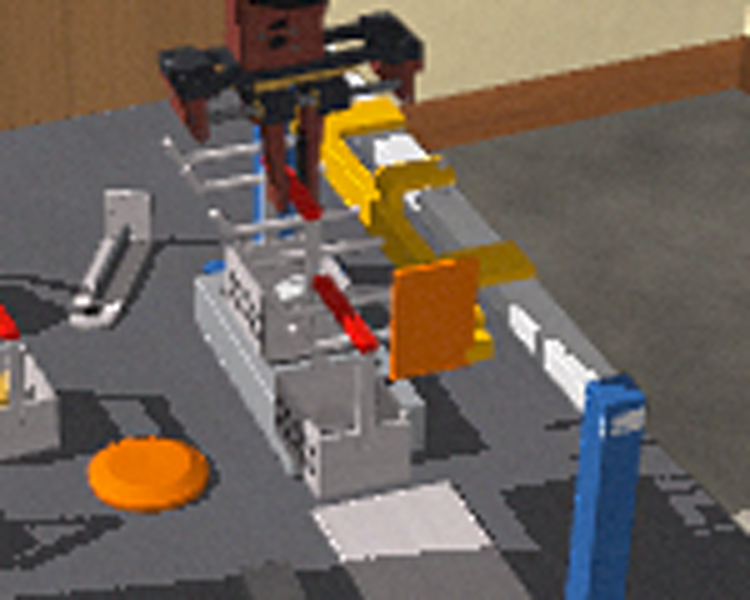

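Request:
arm_command(
  increments=[
    [[-0.8,0.4,0],0],
    [[-0.4,0,0.8],0],
    [[0,0,0.8],0],
    [[0,0,0.8],0],
    [[0,0,0],0],
    [[0,0,0],0],
  ],
)

```text
t: 24.35
ee_pos: [607.3, 43.0, 269.1]
orientation: [3.132, -0.091, 0.025]
ft_force: [0.0, 0.7, -3.4]
width: 13.4
```

```bash
python3 - <<'E'
from h import *
o=get_obs();print(o["ee_pos"],yaw(o),o["ft_force"],R.from_rotvec(o["orientation"]).as_matrix()[:,2].round(3))
print(delta([613,43.1,256],o))
im=get_image("wrist");save("w19",im)
E
```

```text
[607.32208831  43.0294358  269.10421843] -3.33348913377425 [ 0.00732529  0.68612878 -3.42811132] [ 0.016 -0.009 -1.   ]
[ 0.54 -0.05  1.32]
```

View pics/w19.png

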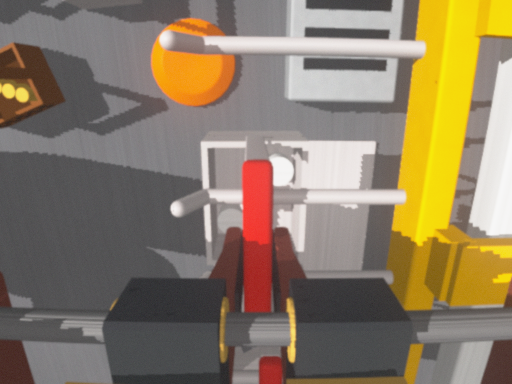

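Request:
arm_command(
  increments=[
    [[0.4,0,0.6],0],
    [[0,0,0.6],0],
    [[0,0,0.4],0],
  ],
)

```text
t: 24.7
ee_pos: [612.9, 42.8, 260.7]
orientation: [3.132, -0.091, 0.03]
ft_force: [-19.8, 0.1, 36.1]
width: 13.9
```

Request:
arm_command(
  increments=[
    [[0,0,0.4],0],
  ],
)

```text
t: 24.8
ee_pos: [612.8, 42.8, 260.8]
orientation: [3.132, -0.091, 0.032]
ft_force: [-14.6, -0.8, 26.3]
width: 13.8
```

Request:
arm_command(
  increments=[
    [[0,0,-0.2],0],
    [[0,0,0],0],
  ],
)

```text
t: 25.0
ee_pos: [613.7, 42.9, 264.7]
orientation: [3.133, -0.091, 0.037]
ft_force: [0.8, -0.2, -3.4]
width: 14.0
```

```bash
python3 - <<'E'
from h import *
o=get_obs();print(o["ee_pos"],o["ft_force"])
im=get_image("side");save("s20",im,(230,110,340,220),6)
E
```

```text
[613.71539237  42.86455333 264.66404565] [ 0.76997115 -0.16620938 -3.44563699]
```

View pics/s20.png

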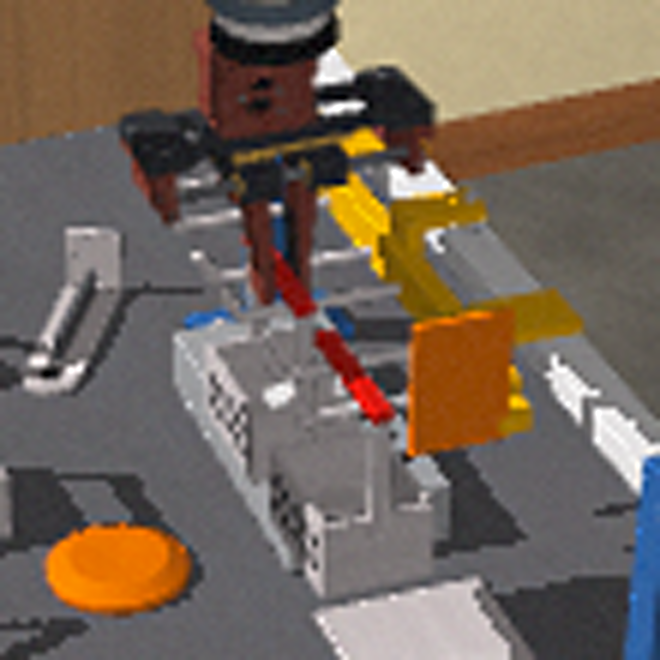

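```bash
python3 - <<'E'
from h import *
c=cam("side")
for z in(274,280,286):
  print(z,((proj(c,[[616,-5,z],[610,91,z],[610,-124.5,z]])-[230,110])*6).round(0).tolist())
E
```

```text
274 [[316.0, 312.0], [244.0, 242.0], [393.0, 413.0]]
280 [[316.0, 303.0], [244.0, 233.0], [393.0, 404.0]]
286 [[316.0, 294.0], [244.0, 225.0], [393.0, 395.0]]
```

Request:
arm_command(
  increments=[
    [[0,0,0.5],0],
    [[0,0,0],0],
  ],
)

```text
t: 25.25
ee_pos: [614.2, 42.9, 261.0]
orientation: [3.133, -0.091, 0.037]
ft_force: [-3.6, 0.6, 1.5]
width: 13.5
```

Request:
arm_command(
  increments=[
    [[0,0,0],0],
    [[0,0,0],0],
    [[0,0,0],0],
    [[0,0,0],0],
    [[0,0,0],0],
  ],
  gripper=0.45,
)

```text
t: 25.75
ee_pos: [614.9, 42.9, 259.2]
orientation: [3.133, -0.091, 0.037]
ft_force: [0.4, 0.1, -0.2]
width: 39.8
```

```bash
python3 - <<'E'
from h import *
o=get_obs();print(o["ee_pos"],o["ft_force"],o["width"])
im=get_image("side");save("s21",im,(230,110,340,220),6)
im=get_image("wrist");save("w21",im)
E
```

```text
[614.92756865  42.86594849 259.1752152 ] [ 0.39241348  0.1080443  -0.21134312] 39.76877854772469
```

View pics/s21.png

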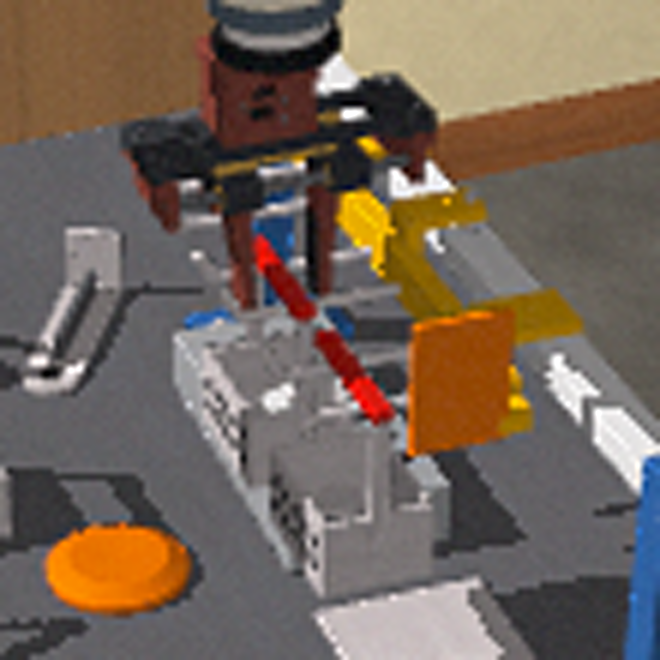

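View pics/w21.png

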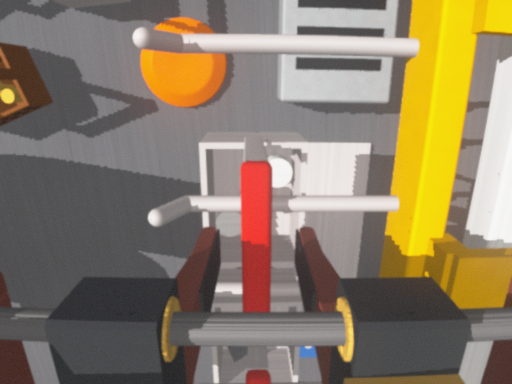

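Basket 2 hangs on hook1 across both prongs. I'll back off upwards and go to basket 1 at (454,267), yaw 0.

Request:
arm_command(
  increments=[
    [[0,0,-1],0],
    [[0,0,-1],0],
    [[0,0,-1],0],
    [[0,0,-1],0],
    [[0,0,-2],0],
    [[0,0,-3],0],
    [[0,0,-3],0],
    [[0,0,0],0],
    [[-2,0,0],0],
    [[-2.5,-2,0],-1],
    [[-2.5,-3,0],-1],
    [[-2.5,-3,0],-1],
    [[-2.5,-3,0],0],
    [[-2,-3,0],0],
    [[-1,-3,0],0],
    [[-1,-3,2],0],
    [[0,0,0],0],
    [[0,0,0],0],
  ],
)

```text
t: 27.65
ee_pos: [449.6, 253.5, 365.1]
orientation: [3.134, -0.009, 0.05]
ft_force: [-0.3, -0.3, -0.8]
width: 39.6
```

```bash
python3 - <<'E'
from h import *
o=get_obs();print(o["ee_pos"],yaw(o),R.from_rotvec(o["orientation"]).as_matrix()[:,2].round(3))
im=get_image("wrist");bars("w",cam("wrist",o),im);save("w22",im)
im=get_image("top");bars("top",cam("top"),im);save("t22",im,(100,90,340,270),3)
print(delta([454,267,200],o))
E
```

```text
[449.61988741 253.52372981 365.10430489] -0.3260951806511346 [ 0.032 -0.007 -0.999]
w px 253.0 6.0 mid [457.8 415.5] len 42.0 w(px) 17.0 basket yaw 89.9
w px 253.0 140.0 mid [453.4 270.1] len 94.0 w(px) 10.6 basket yaw 0.7
w px 122.0 129.0 mid [298.3 287.7] len 97.0 w(px) 13.9 basket yaw -66.0
w px 155.0 239.0 mid [324.5 144.8] len 96.0 w(px) 11.8 basket yaw -73.7
top px 228.0 152.0 mid [637.2  52.7] len 105.0 w(px) 4.2 basket yaw -3.3
top px 264.0 154.0 mid [630.8 -83.5] len 101.0 w(px) 3.7 basket yaw -3.4
top px 360.0 194.0 mid [ 481.5 -443. ] len 188.0 w(px) 4.8 basket yaw 6.4
top px 171.0 202.0 mid [453.9 263.3] len 87.0 w(px) 3.0 basket yaw 0.1
top px 204.0 236.0 mid [324.  140.5] len 96.0 w(px) 3.9 basket yaw -73.4
top px 20.0 371.0 mid [-225.8  887.9] len 167.0 w(px) 19.6 basket yaw 2.0
[-0.09 -1.47 16.51]
```

View pics/w22.png

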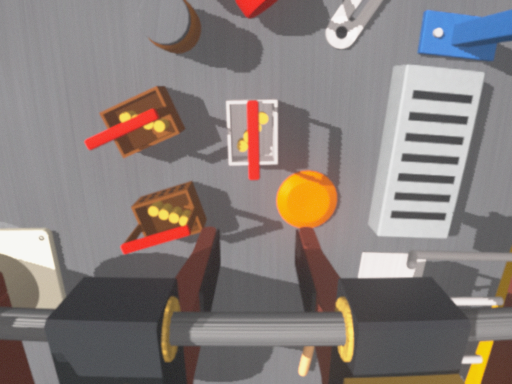

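View pics/t22.png

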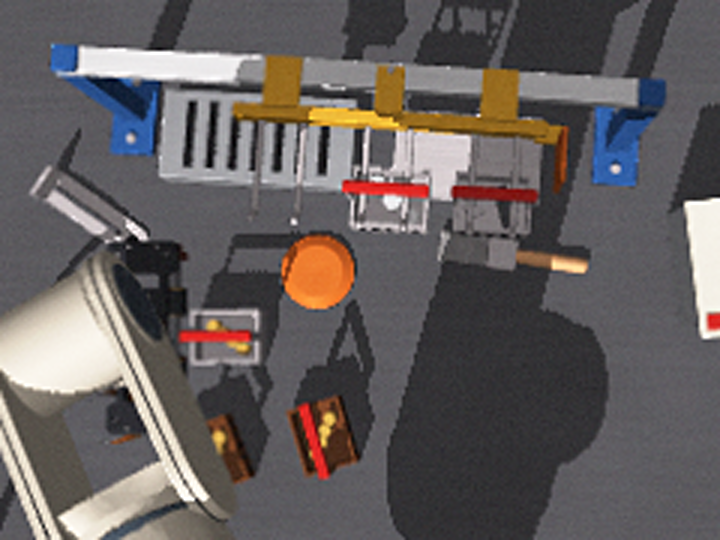

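Request:
arm_command(
  increments=[
    [[0,-0.8,0],0],
    [[0,-0.7,2],0],
    [[0,0,2.5],0],
    [[0,0,3],0],
    [[0,0,3],0],
    [[0,0,3],0],
    [[0,0,3],0],
    [[0,0,2],0],
    [[0,0,1],0],
    [[0,0,0],0],
    [[0,0,0],0],
  ],
  gripper=1,
)

```text
t: 28.85
ee_pos: [467.8, 264.9, 170.2]
orientation: [3.14, -0.036, 0.07]
ft_force: [0.9, -0.9, -0.1]
width: 87.9
```

```bash
python3 - <<'E'
from h import *
o=get_obs();print(o["ee_pos"],yaw(o),R.from_rotvec(o["orientation"]).as_matrix()[:,2].round(3))
im=get_image("wrist");bars("w",cam("wrist",o),im);save("w23",im)
print(delta([453.7,268.5,101],o))
E
```

```text
[467.77023816 264.90565119 170.21680643] -1.315210405032352 [ 0.044 -0.001 -0.999]
w px 230.0 202.0 mid [453.8 270.7] len 95.0 w(px) 21.0 basket yaw 0.5
w px 27.0 174.0 mid [323.5 297.6] len 47.0 w(px) 23.7 basket yaw -67.9
[-1.72 -0.33  6.85]
```

View pics/w23.png

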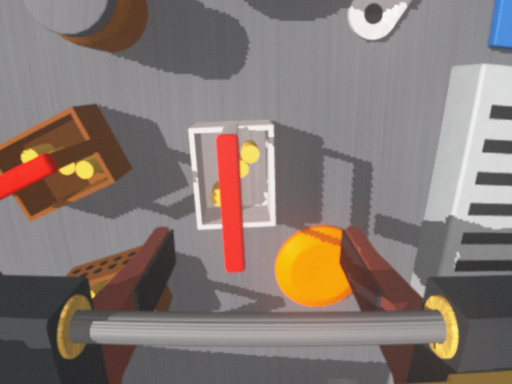

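Request:
arm_command(
  increments=[
    [[-0.9,-0.2,0.5],-1],
    [[-0.9,-0.2,1],-1],
    [[-0.4,0,1],0],
    [[0,0,1],0],
    [[0,0,1],0],
    [[0,0,0.5],0],
    [[0,0,0],0],
    [[0,0,0],0],
  ],
)

```text
t: 29.7
ee_pos: [447.4, 270.5, 117.3]
orientation: [-3.14, -0.025, -0.076]
ft_force: [-0.7, -0.1, 0.6]
width: 87.8
```

```bash
python3 - <<'E'
from h import *
o=get_obs();print(o["ee_pos"],yaw(o))
print(delta([453.7,268.5,101],o))
E
```

```text
[447.38474201 270.52240337 117.26943124] 0.9060506776398173
[0.55 0.21 1.66]
```

Request:
arm_command(
  increments=[
    [[0.5,0.1,0.5],0],
    [[0,0.1,0.6],0],
    [[0,0,0.6],0],
    [[0,0,0],0],
    [[0,0,0],0],
  ],
)

```text
t: 30.2
ee_pos: [454.8, 268.6, 99.6]
orientation: [-3.139, -0.024, -0.078]
ft_force: [0.2, 0.9, -0.8]
width: 87.8
```

```bash
python3 - <<'E'
from h import *
o=get_obs();print(o["ee_pos"],yaw(o),o["ft_force"])
im=get_image("wrist");save("w24",im)
E
```

```text
[454.83448036 268.58219355  99.60188328] 0.8676267088754653 [ 0.16957072  0.92409894 -0.78017243]
```

View pics/w24.png

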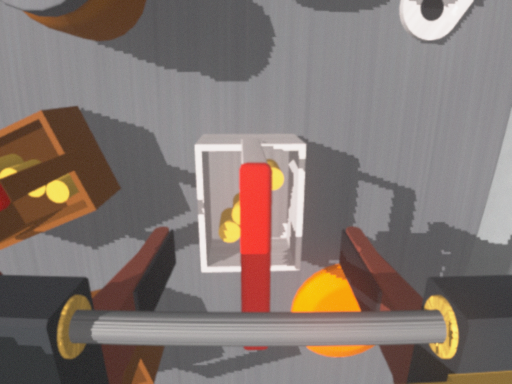

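Request:
arm_command(
  increments=[
    [[0,0,0],0],
    [[0,0,0],0],
    [[0,0,0],0],
    [[0,0,0],0],
    [[0,0,0],0],
    [[0,0,0],0],
    [[0,0,0],0],
    [[0,0,0],0],
    [[0,0,0],0],
    [[0,0,0],0],
    [[0,0,0],0],
    [[0,0,0],0],
  ],
  gripper=0,
)

```text
t: 31.45
ee_pos: [454.8, 268.8, 100.2]
orientation: [-3.138, -0.024, -0.079]
ft_force: [1.0, -1.1, -0.2]
width: 13.9
```

Request:
arm_command(
  increments=[
    [[0,0,-1],0],
    [[0,0,-2],0],
    [[0,0,-2],0],
    [[0,0,-2],0],
    [[0,0,-2],0],
    [[0,0,-2],0],
    [[0,0,-2],0],
    [[0,0,-2],0],
    [[0,0,-2],0],
    [[0,0,-2],0],
    [[0,0,0],0],
    [[0,0,0],0],
  ],
)

```text
t: 32.65
ee_pos: [438.4, 265.1, 297.4]
orientation: [3.137, 0.024, 0.059]
ft_force: [-0.4, -0.6, -4.2]
width: 13.7
```

```bash
python3 - <<'E'
from h import *
o=get_obs();print(o["ee_pos"],yaw(o),o["ft_force"],R.from_rotvec(o["orientation"]).as_matrix()[:,2].round(3))
print(delta([508,170,290],o))
E
```

```text
[438.3520565  265.10080522 297.42263145] 0.8919494526073141 [-0.38633456 -0.6063393  -4.16150231] [ 0.038 -0.004 -0.999]
[6.78 9.61 1.04]
```

Request:
arm_command(
  increments=[
    [[0.6,1,0],1.5],
    [[1,1.5,0],1.5],
    [[1,1.5,0],1.3],
    [[1.2,1.5,0],0],
    [[1.2,1.5,0],0],
    [[1,1.5,0],0],
    [[0.3,1,0],0],
    [[0,0,0],0],
    [[0,0,0],0],
  ],
)

```text
t: 33.55
ee_pos: [495.0, 157.0, 289.0]
orientation: [3.128, -0.112, 0.032]
ft_force: [0.4, 1.0, -4.3]
width: 13.5
```

```bash
python3 - <<'E'
from h import *
o=get_obs();print(o["ee_pos"],yaw(o),o["ft_force"],R.from_rotvec(o["orientation"]).as_matrix()[:,2].round(3))
x=o["ee_pos"][0];print(delta([x,162.5-.061*(x-631.5),289],o),delta([621.5,163.1,289],o))
im=get_image("wrist");save("w25",im)
E
```

```text
[495.04429598 157.02975831 288.95080991] -4.081592265990061 [ 0.4481988   1.00463791 -4.25553173] [ 0.02  -0.012 -1.   ]
[-0.1  -1.38 -0.02] [12.57 -1.51  0.24]
```

View pics/w25.png

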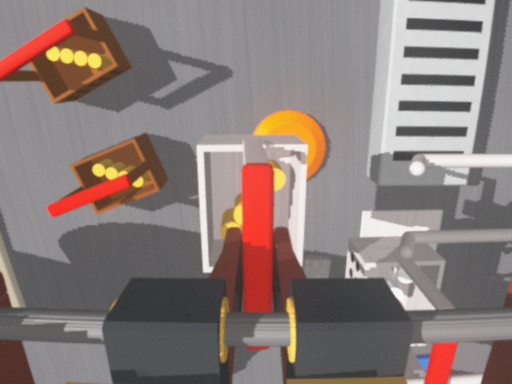

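Hook2's prongs are at image rows of about 160 and 237. I need a 14 mm shift in y, then I can go in.

```bash
python3 - <<'E'
from h import *
o=get_obs();c=cam("wrist",o)
W=onz(c,[[490,160],[490,237]],264).round(1);print(W, W.mean(0)[1]+.061*(W.mean(0)[0]-631.5))
E
```

```text
[[637.1 187.7 264. ]
 [644.5 136.8 264. ]] 162.8173
```

Request:
arm_command(
  increments=[
    [[0,-0.7,0],-0.5],
    [[0.3,-0.7,0],0],
    [[0,0,0],0],
    [[1.5,0,0],0],
    [[1.5,0,0],0],
    [[1.5,0,0],0],
    [[1.5,0,0],0],
    [[1.5,0,0],0],
    [[1.2,0,0],0],
    [[1,0,0],0],
    [[0.4,0,0],0],
    [[0,0,0],0],
    [[0,0,0],0],
  ],
)

```text
t: 34.9
ee_pos: [604.5, 170.8, 290.1]
orientation: [3.129, -0.086, 0.029]
ft_force: [0.4, 0.1, -4.2]
width: 14.0
```

```bash
python3 - <<'E'
from h import *
o=get_obs();print(o["ee_pos"],yaw(o),o["ft_force"],R.from_rotvec(o["orientation"]).as_matrix()[:,2].round(3))
print(delta([621.5,163.1,256],o))
im=get_image("wrist");save("w26",im)
E
```

```text
[604.50499546 170.77979964 290.07552763] -3.140970445335838 [ 0.42341101  0.08063294 -4.15011769] [ 0.018 -0.011 -1.   ]
[1.67 0.64 3.45]
```

View pics/w26.png

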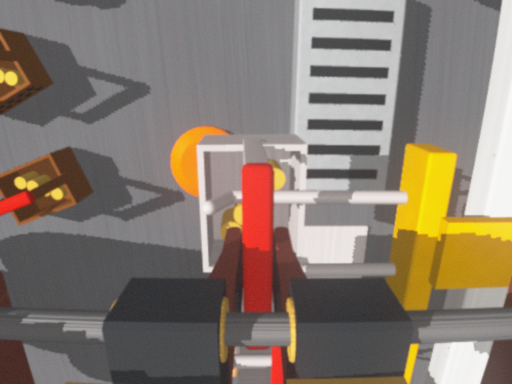

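Request:
arm_command(
  increments=[
    [[0.8,0.4,0],0],
    [[0.7,0.2,0],0],
    [[0,0,0.6],0],
    [[0,0,0.8],0],
    [[0,0,0.8],0],
    [[0,0,0],0],
    [[0,0,0],0],
  ],
)

```text
t: 35.65
ee_pos: [619.3, 162.9, 266.0]
orientation: [3.129, -0.085, 0.027]
ft_force: [1.0, 0.2, -4.4]
width: 13.7
```

```bash
python3 - <<'E'
from h import *
o=get_obs();print(o["ee_pos"],yaw(o),o["ft_force"],R.from_rotvec(o["orientation"]).as_matrix()[:,2].round(3))
print(delta([621.5,163.1,256],o))
im=get_image("wrist");save("w27",im)
E
```

```text
[619.33291787 162.93137586 266.00265123] -3.123431901761055 [ 0.98762738  0.21093819 -4.43696021] [ 0.017 -0.012 -1.   ]
[ 0.2  -0.04  1.  ]
```

View pics/w27.png

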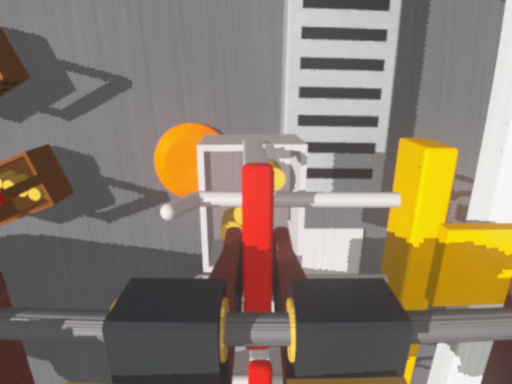

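Request:
arm_command(
  increments=[
    [[0,0,0.5],0],
    [[0,0,0.4],0],
    [[0,0,0.4],0],
  ],
)

```text
t: 36.0
ee_pos: [620.0, 163.2, 254.5]
orientation: [3.13, -0.085, 0.03]
ft_force: [-12.8, -1.7, 28.3]
width: 13.7
```

Request:
arm_command(
  increments=[
    [[0,0,0.3],0],
  ],
)

```text
t: 36.1
ee_pos: [620.0, 163.4, 254.4]
orientation: [3.13, -0.085, 0.031]
ft_force: [-12.8, -2.1, 25.2]
width: 13.6
```

Contact at 254.5, as with hook0. I'll release it.

Request:
arm_command(
  increments=[
    [[0,0,0],0],
    [[0,0,0],0],
  ],
)

```text
t: 36.3
ee_pos: [620.4, 163.6, 256.0]
orientation: [3.131, -0.085, 0.035]
ft_force: [-0.1, 0.3, -3.8]
width: 13.7
```

Request:
arm_command(
  increments=[
    [[0,0,0],0],
    [[0,0,0],0],
    [[0,0,0],0],
    [[0,0,0],0],
    [[0,0,0],0],
  ],
  gripper=0.45,
)

```text
t: 36.8
ee_pos: [621.8, 163.9, 256.7]
orientation: [3.132, -0.085, 0.04]
ft_force: [0.6, 0.0, -0.4]
width: 39.2
```

```bash
python3 - <<'E'
from h import *
o=get_obs();print(o["ee_pos"],o["ft_force"],o["width"])
im=get_image("wrist");save("w28",im)
im=get_image("side");save("s28",im,(230,110,340,220),6)
E
```

```text
[621.78537487 163.85146943 256.67284615] [ 0.5553747   0.0108897  -0.41722933] 39.20782525359043
```

View pics/w28.png

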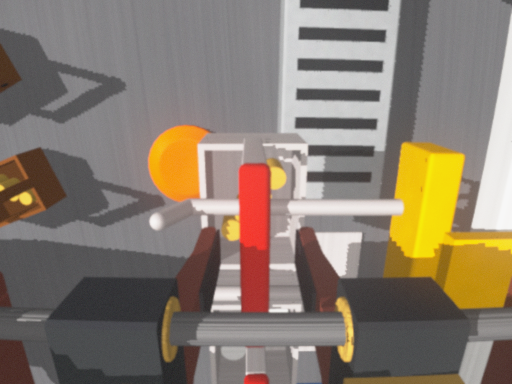

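View pics/s28.png

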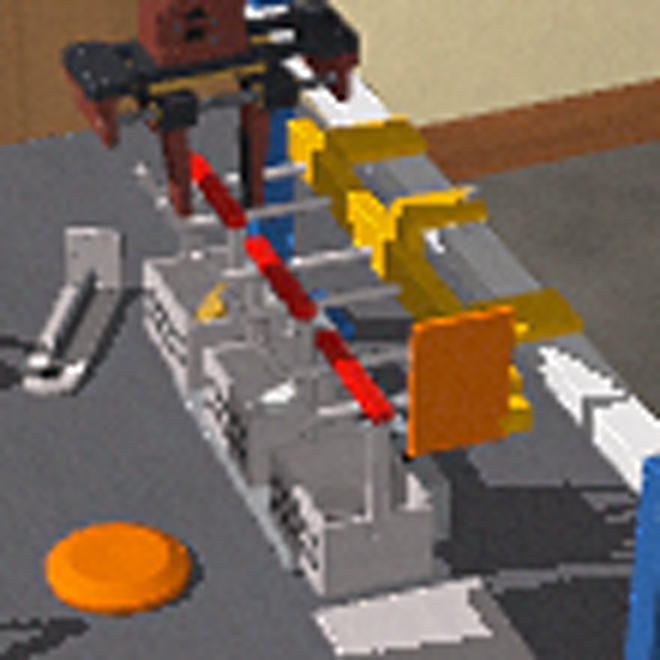

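Request:
arm_command(
  increments=[
    [[0,0,-1],0],
    [[0,0,-1],0],
    [[0,0,-1],0],
    [[0,0,-1],0],
    [[0,0,-2],0],
    [[0,0,-3],0],
    [[0,0,-3],0],
    [[0,0,-2],0],
    [[0,0,0],0],
    [[0,0,0],0],
  ],
)

```text
t: 37.9
ee_pos: [618.0, 165.3, 409.3]
orientation: [3.133, -0.085, 0.047]
ft_force: [-0.1, -0.2, -0.7]
width: 39.5
```

Request:
arm_command(
  increments=[
    [[0,1.5,0],0],
    [[0,3,0],0],
    [[0,3,0],0],
    [[0,3,0],0],
    [[0,3,0],0],
    [[0,3,0],0],
    [[0,3,0],0],
    [[0,3,0],0],
    [[0,3,0],0],
    [[0,3,0],0],
    [[0,3,0],0],
    [[0,2,0],0],
    [[0,0,0],0],
    [[0,0,0],0],
  ],
  gripper=0,
)

```text
t: 39.3
ee_pos: [586.3, -192.9, 390.0]
orientation: [3.133, -0.089, -0.007]
ft_force: [-0.1, -0.7, -0.9]
width: 0.0
```

```bash
python3 - <<'E'
from h import *
o=get_obs();print(o["ee_pos"],yaw(o),o["ft_force"],R.from_rotvec(o["orientation"]).as_matrix()[:,2].round(3))
print(delta([634,-190,282],o))
im=get_image("side");save("s29",im,(220,60,370,220),4)
im=get_image("top");save("t29",im,(100,90,340,270),3)
E
```

```text
[ 586.25399002 -192.85681272  390.004766  ] -3.2444620282477983 [-0.12968187 -0.67835226 -0.94602094] [-0.005 -0.007 -1.   ]
[ 4.8  -0.64 10.77]
```

View pics/s29.png

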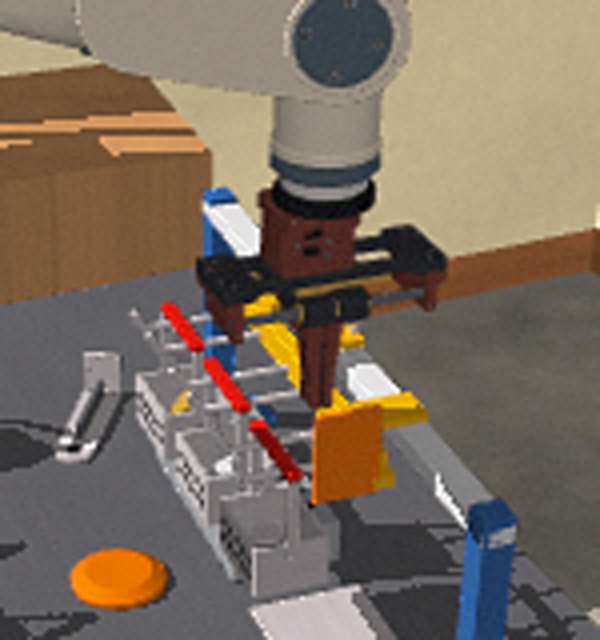

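View pics/t29.png

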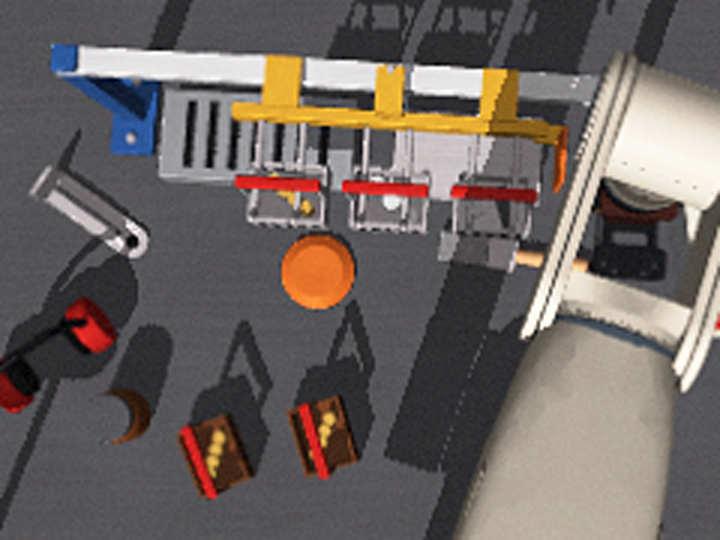

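Request:
arm_command(
  increments=[
    [[1.5,0,0],0],
    [[1.5,0,1],0],
    [[1.5,0,2],0],
    [[0,0,2],0],
    [[0,0,2],0],
    [[0,0,2],0],
    [[0,0,1.5],0],
    [[0,0,0],0],
    [[0,0,0],0],
  ],
)

```text
t: 40.3
ee_pos: [636.1, -186.2, 276.2]
orientation: [3.135, -0.068, -0.01]
ft_force: [-0.2, -1.0, 0.9]
width: 0.3
```

```bash
python3 - <<'E'
from h import *
o=get_obs();print(o["ee_pos"],yaw(o),o["ft_force"],R.from_rotvec(o["orientation"]).as_matrix()[:,2].round(3))
im=get_image("side");save("s30",im,(220,60,370,220),4)
E
```

```text
[ 636.09781455 -186.1868563   276.23748247] -2.5000389816507753 [-0.23996856 -1.00713337  0.90726214] [-0.006 -0.006 -1.   ]
```

View pics/s30.png

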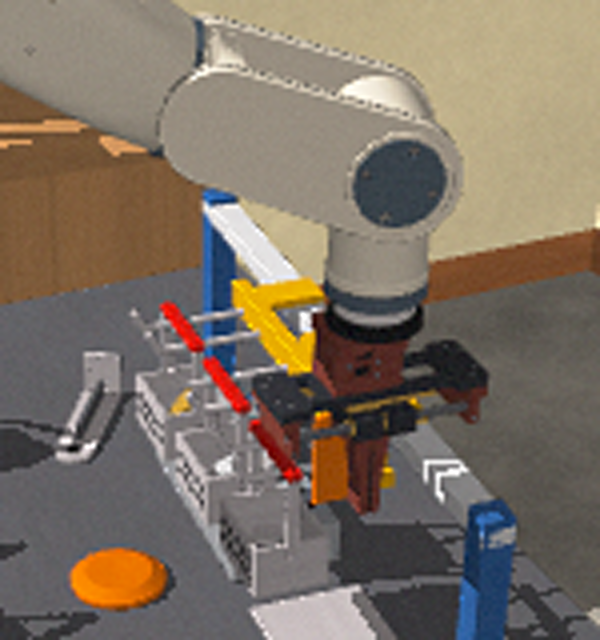

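Request:
arm_command(
  increments=[
    [[0,0,-0.8],0.5],
    [[0,-0.6,0],0.4],
    [[0,-0.8,0],0],
    [[0,-0.6,0],0],
    [[0,-0.5,0],0],
    [[0,0,0],0],
  ],
)

```text
t: 40.95
ee_pos: [639.4, -159.0, 288.8]
orientation: [3.132, -0.094, -0.0]
ft_force: [-0.3, 0.6, -0.2]
width: -0.1
```

Request:
arm_command(
  increments=[
    [[0,-0.5,0],0],
    [[0,-0.6,0],0],
    [[0,-0.7,0],0],
    [[0,-0.7,0],0],
    [[0,-0.7,0],0],
    [[0,-0.7,0],0],
  ],
)

```text
t: 41.55
ee_pos: [642.0, -119.3, 288.9]
orientation: [3.13, -0.097, 0.001]
ft_force: [0.8, -3.1, 0.4]
width: 0.3
```

```bash
python3 - <<'E'
from h import *
o=get_obs();print(o["ee_pos"],yaw(o),o["ft_force"],R.from_rotvec(o["orientation"]).as_matrix()[:,2].round(3))
im=get_image("side");save("s31",im,(220,60,370,220),4)
E
```

```text
[ 642.03460925 -119.33521252  288.86680133] -3.549095743291444 [ 0.79418757 -3.14356874  0.36657849] [ 0.001 -0.01  -1.   ]
```

View pics/s31.png

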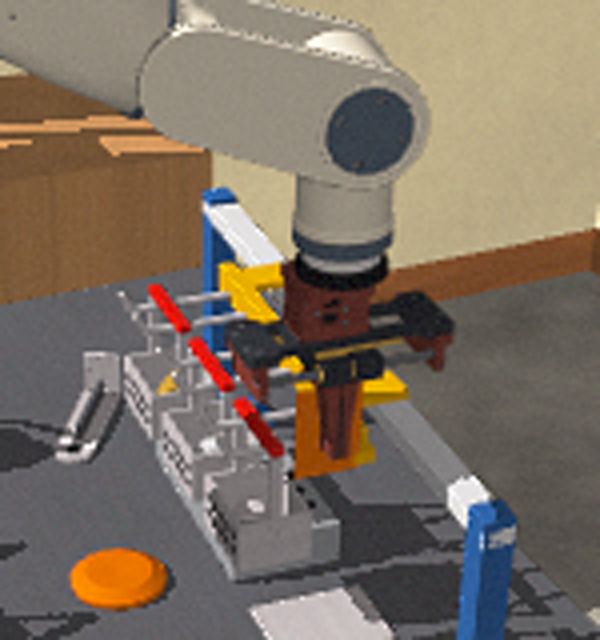

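Request:
arm_command(
  increments=[
    [[0,-0.7,0],0],
    [[0,-0.7,0],0],
    [[0,-0.7,0],0],
    [[0,-0.7,0],0],
    [[0,-0.7,0],0],
    [[0,-0.7,0],0],
    [[0,-0.7,0],0],
    [[0,-0.7,0],0],
    [[0,-0.7,0],0],
  ],
)

```text
t: 42.5
ee_pos: [646.5, -50.6, 288.7]
orientation: [3.129, -0.096, 0.003]
ft_force: [0.3, -2.5, 1.5]
width: 0.4
```

Request:
arm_command(
  increments=[
    [[0,-0.7,0],0],
    [[0,-0.7,0],0],
  ],
)

```text
t: 42.7
ee_pos: [647.3, -38.5, 288.7]
orientation: [3.124, -0.096, 0.003]
ft_force: [0.1, -6.4, 1.1]
width: 0.4
```

Request:
arm_command(
  increments=[
    [[0,-0.7,0],0],
  ],
)

```text
t: 42.8
ee_pos: [647.8, -31.4, 288.7]
orientation: [3.123, -0.097, 0.003]
ft_force: [-0.4, -2.2, 1.2]
width: 0.2
```

Request:
arm_command(
  increments=[
    [[0,-0.7,0],0],
  ],
)

```text
t: 42.9
ee_pos: [647.9, -30.6, 288.9]
orientation: [3.11, -0.096, 0.002]
ft_force: [-5.0, -55.2, 4.6]
width: 0.3
```

Request:
arm_command(
  increments=[
    [[0,0,0],0],
    [[0,0.6,0],0],
    [[0,1,0],0],
    [[0,1,0],0],
    [[0,1,0],0],
    [[0,0,-2],0],
    [[0,0,-3],0],
    [[0,0,-3],0],
    [[0,0,-3],0],
    [[0,0,-2],0],
    [[0,0,0],0],
  ],
)

```text
t: 44.0
ee_pos: [643.6, -67.1, 421.5]
orientation: [3.114, -0.099, -0.009]
ft_force: [0.7, 0.2, 0.1]
width: 0.4
```

Request:
arm_command(
  increments=[
    [[-2,2,0],0],
    [[-3,2.5,0],0],
    [[-3,3,0],0],
    [[-3,3,0],0],
    [[-3,3,0],0],
    [[-3,3,0],0],
    [[-3,3,0],0],
    [[0,3,0],0],
    [[0,3,0],0],
    [[0,0,0],0],
    [[0,0,0],0],
  ],
)

```text
t: 45.1
ee_pos: [414.2, -316.5, 414.0]
orientation: [3.123, -0.098, -0.031]
ft_force: [0.0, -0.5, -0.8]
width: 0.4
```

```bash
python3 - <<'E'
from h import *
o=get_obs();print(o["t"],o["ee_pos"],o["ft_force"],np.abs(o["qvel"]).max())
im=get_image("side");save("s32",im,(170,90,370,330),2.5)
im=get_image("top");save("t32",im,(100,90,440,310),2.3);bars("top",cam("top"),im,275)
ct=cam("top")
E
```

```text
45.1 [ 414.21482472 -316.46013896  413.97422371] [ 0.02109184 -0.45594337 -0.78342339] 0.023963391456943595
top px 153.0 148.0 mid [630.9 295.5] len 96.0 w(px) 4.0 basket yaw -0.5
top px 188.0 150.0 mid [623.3 175. ] len 91.0 w(px) 4.0 basket yaw -0.3
top px 225.0 152.0 mid [617.3  53.1] len 93.0 w(px) 4.3 basket yaw -3.3
top px 129.0 199.0 mid [459.2 376.3] len 61.0 w(px) 8.7 basket yaw -51.1
top px 341.0 196.0 mid [ 469.1 -333.5] len 39.0 w(px) 4.7 basket yaw 7.0
top px 102.0 221.0 mid [384.5 466.7] len 46.0 w(px) 7.1 basket yaw -43.1
top px 204.0 236.0 mid [336.1 120.8] len 85.0 w(px) 3.9 basket yaw -73.1
top px 166.0 243.0 mid [312.2 248.6] len 83.0 w(px) 4.1 basket yaw -67.1
top px 20.0 370.0 mid [-151.   782.6] len 153.0 w(px) 20.0 basket yaw 6.1
```

View pics/s32.png

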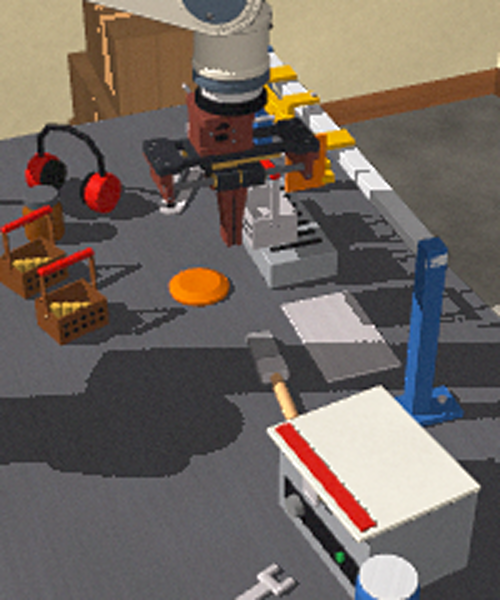

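View pics/t32.png

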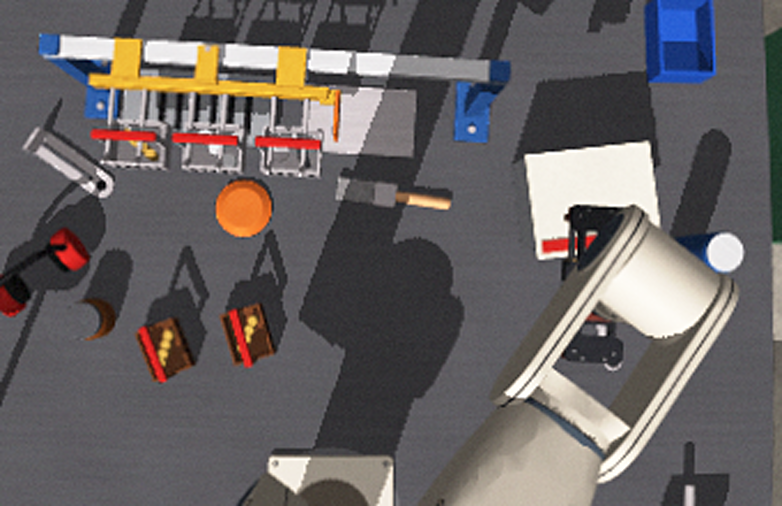

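```bash
python3 - <<'E'
from h import *
im=get_image("top");bars("top",cam("top"),im,275)
print(close_job())
E
```

```text
top px 153.0 148.0 mid [630.9 295.5] len 96.0 w(px) 4.0 basket yaw -0.5
top px 188.0 150.0 mid [623.3 175. ] len 91.0 w(px) 4.0 basket yaw -0.3
top px 224.0 152.0 mid [617.3  53.1] len 93.0 w(px) 4.3 basket yaw -3.5
top px 129.0 199.0 mid [459.2 376.3] len 61.0 w(px) 8.7 basket yaw -51.1
top px 341.0 196.0 mid [ 468.9 -331.8] len 35.0 w(px) 4.7 basket yaw 7.0
top px 102.0 221.0 mid [384.5 466.7] len 46.0 w(px) 7.1 basket yaw -43.1
top px 204.0 236.0 mid [336.1 121. ] len 85.0 w(px) 3.9 basket yaw -73.4
top px 166.0 243.0 mid [312.2 248.6] len 83.0 w(px) 3.9 basket yaw -67.7
top px 20.0 370.0 mid [-152.1  785.1] len 149.0 w(px) 19.8 basket yaw 4.1
the job is handed in; nothing more can be done
None
```

I pressed the tank lid shut and hung all three steel baskets, one on each hook. Then I pushed the carrier past its detent to the end stop, backed the arm clear and handed the job in at about 45 s.

**Last checks:**
- **Baskets:** in two top views about 0.1 s apart, the three bars sat still. They were about 0, 2 and 2.5 mm sideways of their hooks' middles, taking hook0's middle as 53 mm in y (from where the push ended) and the other hooks at the given 120 mm spacing.
- **Carrier:** the push force rose to 6.4 N and dropped to 2.2 N, as expected at the detent, then reached 55 N at the stop. I could not read the carrier's position directly. The pictures show it moved about 130 mm.
- **Lid:** it looks flush in the last pictures, and the force rose to 26 N at the closed height.
- **Other things on the bench:** the brown look-alikes and the bystanders in view look unmoved, and the arm was clear of everything.

**Disagreements and rough spots:**
- The wrist and top cameras differed by 2–3 mm in y, so I used values between them.
- Basket 2's fingers had not fully closed when I lifted it, so it was held about 5 mm lower than planned. It still hung properly.
- The contact force briefly reached about 50 N while I set the first basket down, and it was the held basket that met the prongs, not the gripper's body.

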